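# Load and latch the drilling fixture

### The job

Get the drilling fixture ready: first take the file off the nests and lay it in the tool tray, then seat every V-rest blank on the bench flat in a nest of its own, notch up. After that swing the cover shut over them, hook the latch's loop behind the keeper on the cover and push the red lever over its toggle point until it is fully home. Leave the other things on the bench where they are.

Things in the scene. Friction and masses are not known exactly. Their poses are not given: they have to be found in the camera images.
- fixture: fixed drilling fixture, dark steel base plate 270 x 90 x 12 mm. Origin on the bench under the nests' middle; x from cover hinge to latch, y across. Ribs 5 thick, 10 high at x = -84, -42, 0, 42, 84 mm make four nests (centres x = -63, -21, 21, 63; 37 wide; floor z = 12); end stops 7 high leave 68 mm in y. Cover hinge axis at x = -92, z = 46, lever axis at x = 120, z = 36 mm, both along y
- lid (a joint): angle of the hinged aluminium cover (8 mm thick, 60 wide, then from 150 to 177 mm off the hinge a 26 wide tongue). 0 = shut, level, over z = 42 to 50 mm; about 2.1 = thrown back past upright, away from the latch (start). Stiff hinge (0.2 N m): stays where left when steeper than about 0.9 rad, below that it sinks shut by itself, damped
- lid_end (a point): free end of the cover, middle of the tongue's edge
- keeper (a point): centre of the latch's bar when hooked (within 2 mm): on the cover 158 mm from the hinge, 4 mm above its top; axes are the cover's (shut: the fixture's). The keeper is the dark steel upright block beside it, from 4 to 12 mm towards the latch, 20 mm wide, its top 12 mm above this point; the bar goes down behind it, on the hinge side
- lever (a joint): angle of the latch lever with red grip (reach 107, 14 thick, 20 mm wide). 0 = shut: grip points away from the hinge, 5 degrees above level; grows as it swings up towards the cover, 1.48 = upright, to 2.2. Friction 0.09 N m holds it. With the loop hooked it draws tight from about 1.1; toggle at about 0.26, past it it snaps to 0; let go before, it springs back. About 4 N at the grip
- handle_end (a point): free end of the red lever grip, on its centre line
- loop (a joint): angle of the steel loop against the lever; grows as it swings down towards the cover. It turns on a crank pin 20 mm from the lever's axis, 38 degrees below the grip's line; its bar is 72 mm from this pin (springy, gives up to 12 mm, 9 N/mm), arms 40 mm apart. Friction 0.03 N m holds it
- loop_bar (a point): centre of the loop's cross bar (8 mm thick, 40 mm long, along the fixture's y)
- knob (a point): centre of the black pull knob, a cylinder 18 mm thick and 24 mm long along the fixture's y (pinch its flat ends), on a stalk 42 mm from the loop's bar: take the loop by it. With the bar seated and the lever about upright it is some 27 mm nearer the hinge and 32 mm higher than the bar. Moving it carries loop and lever along in the fixture's x-z plane
- file: flat file 170 mm long lying across the nests; origin under its middle, x towards the blade's tip. Wooden handle 80 x 26 x 22 mm high (x from -85 to -5 mm), blade 20 x 6 mm; balance near the origin
- tray: open tool tray, fixed, 210 x 100 x 25 mm high outside, walls and floor 5 mm; origin under its middle, x lengthwise
- rest0: aluminium V-rest blank 32 (x) x 60 (y) x 28 mm high, 0.13 kg, a notch in its top between two end horns 16 mm wide; origin under its middle, z up. Take it by its two 60 mm ends. Two to four of the four are present, on the bench
- rest1: aluminium V-rest blank 32 (x) x 60 (y) x 28 mm high, 0.13 kg, a notch in its top between two end horns 16 mm wide; origin under its middle, z up. Take it by its two 60 mm ends. Two to four of the four are present, on the bench
- rest2: aluminium V-rest blank 32 (x) x 60 (y) x 28 mm high, 0.13 kg, a notch in its top between two end horns 16 mm wide; origin under its middle, z up. Take it by its two 60 mm ends. Two to four of the four are present, on the bench
- rest3: aluminium V-rest blank 32 (x) x 60 (y) x 28 mm high, 0.13 kg, a notch in its top between two end horns 16 mm wide; origin under its middle, z up. Take it by its two 60 mm ends. Two to four of the four are present, on the bench
- tape: roll of tape lying flat, 80 mm across, 24 mm high; leave it
- oiler: white oil bottle 100 mm high, 48 mm across; leave it
- jar: jar 75 mm high, 64 mm across; leave it
- mug: white mug 90 mm high, 76 mm across; leave it
- driver: screwdriver lying on the bench; leave it
- spanner: spanner lying on the bench; leave it
- offcut: wooden offcut 100 x 60 x 35 mm; leave it

How it is judged:
By the outcome, as a careful person would: the job done as asked, in the order asked, and still so for the second after the job is handed in, with the robot touching nothing.
Of rest0, rest1, rest2, rest3 only 2 to 4 are there at a start; the rules pass over those that are not, and their reading is None.
At some moment in a run one of rest0, rest1, rest2, rest3 may be knocked a few centimetres aside while the robot is not near it.
Once in a run the grip may slacken for a moment while it holds something.
It also fails if it takes over 210 s, if anything falls off the work surface, if the arm or the gripper's body presses on something with over 40 N, if the wrist force passes 120 N, or if a joint passes its speed limit or range.

### The arm

A 7-joint arm with a two-finger parallel gripper is mounted at the origin on the work surface. World frame = base frame: x ahead of the robot, y to its left, z up, the work surface at z = 0. Lengths are in m, angles in rad, forces in N, time in s.
With the tool pointing down it reaches from about 0.425 to 1.025 m from the base axis. Payload 3.6 kg.
Tool frame: the origin (TCP) lies between the finger pads; the fingertips stand 22 mm ahead of it and the grasp point (between the pads) lies 3 mm ahead of it; z points along the fingers, y is the line along which they close (so a half turn about z gives the same grasp; the last joint's range is limited). The gripper opens to 85 mm and grips with 20 to 120 N. Pads are 22 mm wide; open, the fingers measure 114 mm over their backs; the gripper's body (76 mm by 85 mm) begins 54 mm behind the grasp point. The pads swing forward as they close: fully open they stand 13 mm farther back than shut.
Start: joints at [1.121, 0.591, 0.048, 1.609, -0.033, 0.943, -0.034], TCP at [0.253, -0.68, 0.253] pointing down, gripper open.
Joint ranges: [-2.69, 2.69], [-0.47, 2.24], [-1.27, 1.36], [0.19, 2.51], [-1.53, 4.68], [0.08, 2.07], [-3.09, 3.09]. Speed limits (rad/s): [2.57, 2.57, 3.14, 3.14, 3.14, 3.14, 3.14].

### API

Orientations are given as a unit quaternion [w, x, y, z].
In Python, from bench import arm gives the robot as it stands.
- The arm moves only by the shell command python3 nudge.py 'ROWS'. ROWS is rows parted by semicolons, their numbers by spaces, 1 to 12 of them, each of 5 numbers: the finger opening in m, then dx, dy, dz in m, then a turn about the tool's z in rad; each row shifts and turns the commanded pose from where the row before left it, along the tool's axes as they then stand; what a row does not reach is not made up. A row lasts 1/10 s, in which the tool goes at most 0.05 m and 0.15 rad, less where a joint would pass 70% of its speed; a pose out of reach is approached as far as the arm can. The fingers move at their own pace and stop on an object; the grip force is fixed at half the most. Time passes only in rows, so rows that do not move let the fingers close. It prints the time, the measured TCP pose, the force, the opening and the grip force at its end.
- arm.state(): the state, without advancing time (a new reading comes with each control period).
- arm.grab_frame(name): name is "side" or "top"; returns a dict with "color" (384x512x3 uint8, blue, green, red), "fx", "fy", "cx", "cy" (pixels), "R" (3x3) and "t" (3): a world point X has camera coordinates R X + t. Camera axes: x right, y down, z forward; pixel columns grow to the right and rows downward; lengths in m; the calibration is good to about 2 mm. A picture is of the moment at which its call begins. There is no depth.
- arm.job_done(): hands the job in; it is judged then, once.
The state is a dict: "time_s": time; "q": joint angles; "qd": joint speeds; "tau": joint torques, N m; "eef_pos": TCP position; "ee_rot": TCP orientation; "wrist_force": force on the tool from outside, world axes, zero at the start; "ft_torque": the same for the moment, N m; "width": finger opening in m; "gripper_force": force on a finger pad.
Only numpy, scipy, OpenCV 4.12 (cv2) and the standard library are available. Lean on these libraries where they do the work, as an engineer would, in place of code of your own. Each camera call takes 0.05 s, during which the arm holds its last target. There are 200 camera calls.

## Working session

There is one attempt and no reset: what is moved stays moved. The work goes in short steps, Python scripts to look and compute and a shell command to move; the robot and the scene stay as the last step left them, time stands still between calls to the robot, and variables do not carry over. Pictures are saved under pics/ and viewed, at most 14 in all, crops included, and the job is handed in when it is done.

```bash
ls; mkdir -p pics; python3 - <<'E'
from bench import arm
import cv2
s=arm.state();print(s)
for n in("side","top"):
    f=arm.grab_frame(n);cv2.imwrite(f"pics/{n}0.png",f["color"]);print(n,f["fx"],f["cx"],f["cy"],f["R"],f["t"])
E
```

```text
bench.py
nudge.py
pics
{'time_s': 0.0, 'q': array([ 1.12148325,  0.5921356 ,  0.04829308,  1.60980673, -0.03328524,
        0.94269389, -0.03373399]), 'qd': array([-9.72571751e-04,  4.52423478e-05,  1.01554474e-03, -3.16181279e-04,
       -9.05313252e-04,  6.88703537e-04, -1.71082639e-03]), 'tau': array([ 7.54052326e-04, -5.48692560e+01,  1.54688727e+00, -1.98123854e+01,
        9.44862346e-03,  8.79603554e-03, -2.85663994e-06]), 'eef_pos': array([ 0.25229914, -0.67886632,  0.25213467]), 'ee_rot': array([-1.08794399e-03,  9.84210288e-01,  1.76999591e-01, -2.64393465e-04]), 'wrist_force': array([-0.63625852, -0.28076179,  0.46787265]), 'ft_torque': array([-0.0005009 , -0.02697292,  0.03245154]), 'gripper_force': 0.0, 'width': 0.08513881627963588}
side 377.3023887796248 259.1438514208941 191.82872586729738 [[ 0.859268   -0.51151125 -0.00384025]
 [-0.39161323 -0.65298902 -0.64826262]
 [ 0.32908598  0.55853521 -0.76140714]] [-0.53357918  0.30074287  0.84393597]
top 405.183526868934 256.5733824173998 190.28002676182535 [[ 0.02104634 -0.99928597 -0.03137835]
 [-0.99332655 -0.01734036 -0.11402493]
 [ 0.1133994   0.03356876 -0.99298223]] [-0.00143299  0.60031008  1.10724563]
```
View pics/side0.png

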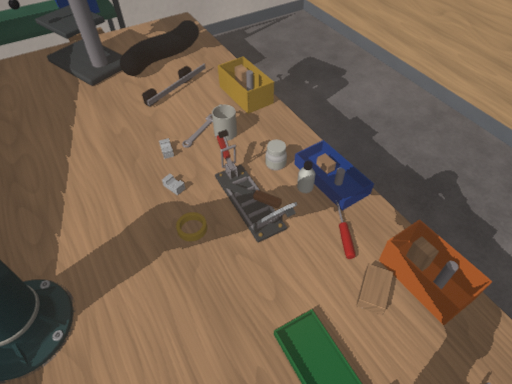

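View pics/top0.png

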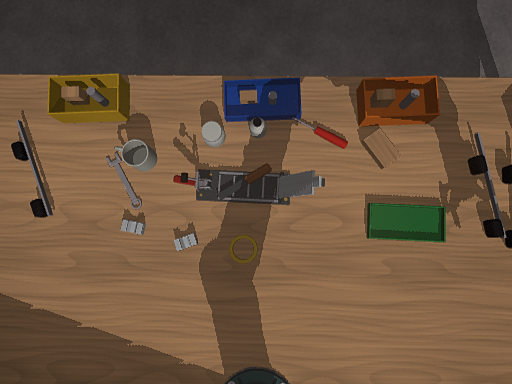

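The side view shows the fixture near (250,205), with the file across it. The top view shows two blanks at (132,227) and (186,242), the green tray at (405,222), the hinge end of the fixture at about (290,187) and the latch at about (197,182). I'll zoom in.

```bash
cat > h.py <<'E'
from bench import arm
import cv2,numpy as np
from scipy.spatial.transform import Rotation as Ro
np.set_printoptions(precision=4,suppress=True)
def grab(n,save=None):
    f=arm.grab_frame(n)
    if save: cv2.imwrite(f"pics/{save}.png",f["color"])
    return f
def K(f): return np.array([[f["fx"],0,f["cx"]],[0,f["fy"],f["cy"]],[0,0,1]])
def cast(f,u,v,z):
    R=np.array(f["R"]);t=np.array(f["t"]);c=-R.T@t
    d=R.T@np.linalg.inv(K(f))@[u,v,1.]
    return c+d*(z-c[2])/d[2]
def proj(f,X):
    p=K(f)@(np.array(f["R"])@np.array(X)+np.array(f["t"]));return p[:2]/p[2]
def tri(fa,pa,fb,pb):
    P=lambda f:K(f)@np.c_[f["R"],f["t"]]
    X=cv2.triangulatePoints(P(fa),P(fb),np.array(pa,float).reshape(2,1),np.array(pb,float).reshape(2,1))[:,0]
    return X[:3]/X[3]
def crop(f,u0,v0,w,h,k,name):
    cv2.imwrite(f"pics/{name}.png",cv2.resize(f["color"][v0:v0+h,u0:u0+w],None,fx=k,fy=k,interpolation=cv2.INTER_CUBIC))
def tool(goal,yaw=None):
    """shift in tool axes from present measured pose to goal TCP (world); yaw: wanted angle (mod pi) of tool y (closing line) in world"""
    s=arm.state();q=s["ee_rot"];R=Ro.from_quat([q[1],q[2],q[3],q[0]]).as_matrix()
    d=R.T@(np.array(goal)-s["eef_pos"]);a=np.arctan2(R[1,1],R[0,1])
    print("tcp",s["eef_pos"],"closing yaw",a,"down",R[:,2],"shift",d,"q7",s["q"][6])
    if yaw is not None:
        w=(yaw-a+np.pi/2)%np.pi-np.pi/2
        print("world turn",w,"tool turn",-w)
E
python3 - <<'E'
from h import *
f=grab("top");g=grab("side")
crop(f,100,130,240,130,3,"t1");crop(g,140,120,170,125,4,"s1")
E
```

View pics/t1.png

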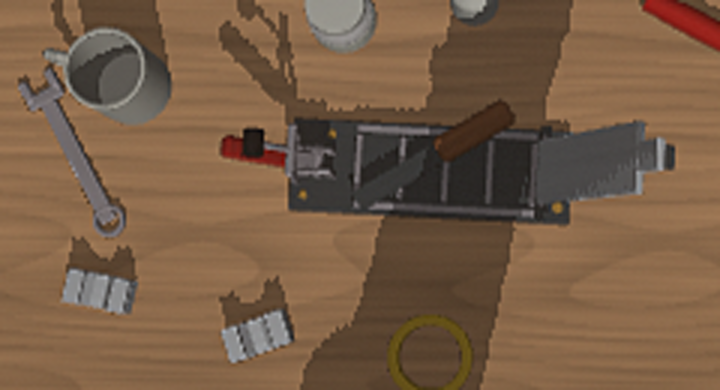

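View pics/s1.png

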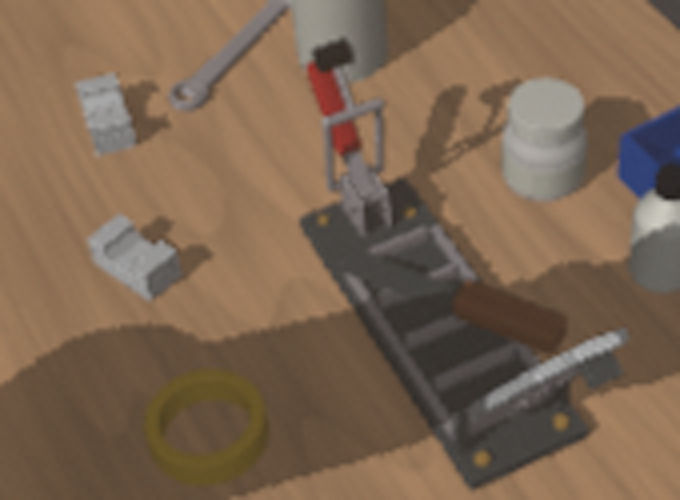

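Both blanks stand notch up: they show three strips from above and W-shaped shadows. The file's handle lies at crop (475,130), its blade towards (370,190). The lever is partly up, with the knob at crop top (253,142) and side (333,55). Next I'll get numbers.

```bash
cat >> h.py <<'E'
T=lambda u,v:(100+u/3-1/3,130+v/3-1/3)
S=lambda u,v:(140+u/4-3/8,120+v/4-3/8)
E
python3 - <<'E'
from h import *
f=grab("top");g=grab("side")
ct=[T(290,119),T(290,211),T(568,222),T(568,126)]
cs=[S(420,182),S(302,220),S(475,487),S(588,432)]
for a,b in zip(ct,cs): print("corner",cast(f,*a,.012),cast(g,*b,.012))
print("lens",[np.linalg.norm(cast(f,*ct[i],.012)-cast(f,*ct[(i+1)%4],.012)) for i in range(4)])
hsvf=cv2.cvtColor(f["color"],cv2.COLOR_BGR2HSV);hsvg=cv2.cvtColor(g["color"],cv2.COLOR_BGR2HSV)
def blobs(h,lo,hi,roi,amin):
    m=cv2.inRange(h,np.array(lo),np.array(hi));k=np.zeros_like(m);u,v,w,hh=roi;k[v:v+hh,u:u+w]=255;m&=k
    n,l,st,c=cv2.connectedComponentsWithStats(m)
    return [(st[i,:4],st[i,4],c[i],cv2.minAreaRect(np.argwhere(l==i)[:,::-1].astype(np.float32))) for i in range(1,n) if st[i,4]>=amin]
for nm,h,fr,roi in(("top",hsvf,f,(100,215,120,50)),("side",hsvg,g,(150,130,50,80))):
    for b in blobs(h,(0,0,110),(180,50,255),roi,40):
        print(nm,"rest",b[0],b[1],b[2],b[3],cast(fr,*b[2],.026))
print("handle",blobs(hsvf,(0,90,30),(18,255,105),(230,155,60,40),40))
print("red",blobs(hsvf,(0,180,60),(6,255,255),(160,160,50,40),5),blobs(hsvg,(0,180,60),(6,255,255),(205,120,50,50),5))
print("black",blobs(hsvf,(0,0,0),(180,255,35),(160,160,40,35),4),blobs(hsvg,(0,0,0),(180,255,38),(205,120,50,30),4))
gr=blobs(hsvf,(45,120,20),(80,255,255),(350,190,110,60),200);print("tray",gr)
for b in gr: print(cast(f,*b[3][0],.02))
print("file end",cast(f,*T(360,203),.03),cast(f,*T(514,110),.035))
E
```

```text
corner [0.6609 0.1872 0.012 ] [0.6712 0.1709 0.012 ]
corner [0.5716 0.1838 0.012 ] [0.5763 0.1817 0.012 ]
corner [ 0.5659 -0.0825  0.012 ] [ 0.5669 -0.087   0.012 ]
corner [ 0.6584 -0.0814  0.012 ] [ 0.6532 -0.0884  0.012 ]
lens [np.float64(0.08940536498163891), np.float64(0.2663425782943209), np.float64(0.09244256273580424), np.float64(0.26859627228720045)]
top rest [121 220  15  13] 146 [128.0342 225.911 ] ((128.01353454589844, 225.91893005371094), (13.809514999389648, 11.014732360839844), 9.462321281433105) [0.493  0.3732 0.026 ]
top rest [135 223   8  12] 63 [138.8095 228.4127] ((138.64614868164062, 228.330810546875), (6.077702045440674, 11.163125038146973), 7.125016689300537) [0.4866 0.3419 0.026 ]
top rest [180 234  17  15] 146 [188.363  240.5205] ((187.80001831054688, 240.39999389648438), (12.016654968261719, 13.914020538330078), 71.56504821777344) [0.4556 0.1994 0.026 ]
top rest [174 239   8  12] 59 [177.322  244.5085] ((177.15000915527344, 244.4500274658203), (11.067972183227539, 5.0596442222595215), 71.56504821777344) [0.4438 0.2301 0.026 ]
side rest [182 130  18  17] 87 [1
[... 604 characters left out ...]
703125, 166.08514404296875), (28.61284065246582, 56.90279769897461), 75.61860656738281))]
red [(array([174, 175,  21,  11], dtype=int32), np.int32(88), array([182.8295, 180.3636]), ((184.0294189453125, 180.38235473632812), (21.585670471191406, 6.5484619140625), 14.03624439239502))] []
black [(array([181, 173,   7,   9], dtype=int32), np.int32(41), array([184.0732, 176.9268]), ((184.0, 177.0), (8.0, 6.0), 90.0))] []
tray [(array([367, 203,  78,  39], dtype=int32), np.int32(2608), array([406.6614, 221.9325]), ((406.3204650878906, 222.09103393554688), (77.15361785888672, 35.505645751953125), 2.862405300140381))]
[ 0.5197 -0.41    0.02  ]
file end [0.5788 0.1144 0.03  ] [ 0.6691 -0.0293  0.035 ]
```

```bash
python3 - <<'E'
from h import *
f=grab("top");g=grab("side")
H=cv2.cvtColor(f["color"],cv2.COLOR_BGR2HSV)
for p in[(475,130),(500,115),(450,150),(480,100),(520,130),(470,185),(400,175),(380,250),(330,240)]:
    u,v=map(round,T(*p));print(p,H[v,u])
s=H[...,1].astype(float)
def edge(line,thr):  # first crossing subpixel
    a=np.array(line);i=np.where((a[:-1]<thr)&(a[1:]>=thr))[0];return i,(thr-a[i])/(a[i+1]-a[i]) if len(i) else None
pts=[]
for u in range(200,288,4):
    i,fr=edge(s[194:212,u],75); 
    if len(i): pts.append((u,194+i[-1]+fr[-1]))
P=np.array([cast(f,u,v,.012)[:2] for u,v in pts]);print("near edge",np.c_[pts,P][::4]);print(np.polyfit(P[:,1],P[:,0],1))
pts=[]
for u in list(range(212,245,4))+list(range(272,280,3)):
    i,fr=edge(s[160:180,u][::-1],75)
    if len(i): pts.append((u,179-i[-1]-fr[-1]))
P=np.array([cast(f,u,v,.012)[:2] for u,v in pts]);print("far edge",np.c_[pts,P]);
v=197
print("row v=193 gray u 210..285",f["color"][193,210:286].mean(1).round().astype(int))
print("row v=177",f["color"][177,210:286].mean(1).round().astype(int))
print("col u=225",f["color"][168:206,225].mean(1).round().astype(int))
print("col u=270",f["color"][168:206,270].mean(1).round().astype(int))
E
```

```text
(475, 130) [ 12 151  66]
(500, 115) [ 11 152  67]
(450, 150) [ 12 146  68]
(480, 100) [ 14 119 101]
(520, 130) [15 43 48]
(470, 185) [23 25 41]
(400, 175) [10 13 57]
(380, 250) [ 15 122  92]
(330, 240) [ 14 117 150]
near edge [[200.     199.8028   0.5724   0.1732]
 [216.     200.5625   0.571    0.1269]
 [232.     201.2881   0.5698   0.0808]
 [248.     202.2951   0.5677   0.0347]
 [264.     202.8806   0.5669  -0.0111]
 [280.     203.8125   0.565   -0.0569]]
[0.0323 0.5668]
far edge [[212.     169.5185   0.6611   0.1415]
 [216.     169.5946   0.6611   0.1298]
 [220.     170.1282   0.6597   0.1181]
 [224.     170.431    0.659    0.1065]
 [228.     170.4435   0.6591   0.0949]
 [232.     170.4902   0.6592   0.0833]
 [236.     170.5435   0.6592   0.0716]
 [240.     171.1688   0.6576   0.06  ]
 [244.     171.3429   0.6572   0.0484]
 [272.     172.4103   0.6554  -0.0325]
 [275.     172.5395   0.6552  -0.0412]
 [278.     173.0882   0.6537  -0.0498]]
row v=193 gray u 210..285 [ 57  56  56  56  57  55  57  48  64  57  57  57  56  59  56  57  57  56
  59  57  56  53  66 121  55  37  39  39  39  40  39  37  42  39  40  38
  34  68  80  41  38  38  38  39  38  38  38  40  40  39  39  32  80  70
  39  37  37  39  38  38  40  38  39  37  59  37  54  76  66  74  74  74
  74  73  73  72]
row v=177 [ 39  36  58  56  56  56  56  55  47 121  89  53  56  57  55  56  56  58
  57  56  57  56  52  70 123  63  36  38  38  40  38  38  38  39  39  60
  69  49  47  46  43  44  46  45  46  47  45  46  41  37  33  35  46  74
  61  37  37  38  37  36  36  36  35  34  35  36  32  36  43  54  77  76
  75  74  74  74]
col u=225 [ 74  75  47  59 123 112  66  53  56  56  57  56  57  57  57  39  39  41
  41  39  41  50  59  56  58  57  58  56  56  79 124 106  44  71 122 111
 104 112]
col u=270 [40 38 37 41 69 44 72 77 48 36 39 40 38 39 39 38 40 40 37 38 40 40 40 40
 40 40 39 39 39 40 37 48 84 75 35 42 61 66]
```

```bash
python3 - <<'E'
from h import *
f=grab("top");g=grab("side")
for p in[(248.7,177),(247.63,193)]: print("mid rib",cast(f,*p,.022))
print("ribs v177",[cast(f,u,177,.022)[:2] for u in(219.4,234,263.4)])
print("stopmid",[cast(f,*p,.019)[:2] for p in[(225,172.5),(225,198.3),(270,174.6),(270,200.2)]])
H=cv2.cvtColor(f["color"],cv2.COLOR_BGR2HSV)
for roi in[(112,212,40,32),(166,226,40,32)]:
    u,v,w,h=roi;m=cv2.inRange(H[v:v+h,u:u+w],(0,0,70),(180,60,255))
    n,l,st,c=cv2.connectedComponentsWithStats(m);m=np.isin(l,[i for i in range(1,n) if st[i,4]>10])
    b=cv2.resize(f["color"][v:v+h,u:u+w],None,fx=1,fy=1)
    p=np.argwhere(m)[:,::-1].astype(np.float32)+[u,v]
    r=cv2.minAreaRect(p.astype(np.float32));print(r,m.sum())
    bx=cv2.boxPoints(r);bx=bx[np.argsort(bx[:,0])]
    # grow by half a pixel from centre
    cc=bx.mean(0);bx=bx+0.7*(bx-cc)/np.linalg.norm(bx-cc,axis=1)[:,None]
    L=[cast(f,*q,.028)[:2] for q in bx[:2]];Rr=[cast(f,*q,0)[:2] for q in bx[2:]]
    L0=np.mean(L,0);R0=np.mean(Rr,0);d=L0-R0
    print("far end",L0,"near end",R0,"len",np.linalg.norm(d),"width",np.linalg.norm(L[0]-L[1]),np.linalg.norm(Rr[0]-Rr[1]),"mid",(L0+R0)/2,"yaw",np.arctan2(d[1],d[0]),np.arctan2(*(L[0]-L[1])[::-1]))
# handle
u,v,w,h=(235,158,40,30)
m=cv2.inRange(H[v:v+h,u:u+w],(5,125,50),(16,175,76));m=cv2.morphologyEx(m,cv2.MORPH_OPEN,np.ones((3,3)))
n,l,st,c=cv2.connectedComponentsWithStats(m);i=1+np.argmax(st[1:,4]);p=(np.argwhere(l==i)[:,::-1]+[u,v]).astype(np.float32)
r=cv2.minAreaRect(p);print("handle",r,st[i,4],cast(f,*r[0],.038));bx=cv2.boxPoints(r);print([cast(f,*q,.038)[:2] for q in bx])
E
```

```text
mid rib [0.6395 0.0339 0.022 ]
mid rib [0.5934 0.0359 0.022 ]
ribs v177 [array([0.6381, 0.118 ]), array([0.6388, 0.076 ]), array([ 0.6402, -0.0082])]
stopmid [array([0.6519, 0.1026]), array([0.5774, 0.1004]), array([ 0.6479, -0.0269]), array([ 0.5742, -0.0282])]
((132.6975555419922, 226.5780487060547), (23.53710174560547, 11.873316764831543), 12.094758033752441) 269
far end [0.4981 0.3941] near end [0.4852 0.3327] len 0.06281511574988978 width 0.03511410249238291 0.03584943615992052 mid [0.4916 0.3634] yaw 1.3641714206988305 2.9858913236884517
((184.8000030517578, 241.40000915527344), (12.016654014587402, 21.50348663330078), 71.56504821777344) 252
far end [0.4423 0.239 ] near end [0.4635 0.184 ] len 0.05890289815207732 width 0.03565122463783251 0.03653399176713748 mid [0.4529 0.2115] yaw 1.9378659512104095 0.36846068268196386
handle ((257.5252685546875, 172.76705932617188), (9.151543617248535, 28.162784576416016), 60.64224624633789) 236 [0.6496 0.0084 0.038 ]
[array([0.6406, 0.0492]), array([ 0.6812, -0.0194]), array([ 0.6586, -0.0324]), array([0.6181, 0.036 ])]
```

```bash
python3 - <<'E'
from h import *
tool((.637,.0297,.30),.534)
E
```

```text
tcp [ 0.2525 -0.6796  0.2533] closing yaw -1.2150072171648976 down [-0.  0. -1.] shift [ 0.6074 -0.5309 -0.0467] q7 -0.03371468267764029
world turn -1.3925854364248957 tool turn 1.3925854364248957
```

```bash
python3 nudge.py '0.085 0 0 -0.046 0;0.085 .034 -.03 0 0;0.085 .034 -.03 0 0;0.085 .034 -.03 0 0;0.085 .034 -.03 0 0;0.085 .034 -.03 0 0;0.085 .034 -.03 0 0;0.085 .034 -.03 0 0;0.085 .034 -.03 0 0;0.085 .034 -.03 0 0;0.085 .034 -.03 0 0;0.085 .034 -.03 0 0'; python3 -c "
from h import *
tool((.637,.0297,.30),.534);print(arm.state()['q'])"
```

```text
time_s: 1.7
eef_pos: [0.4889, -0.2384, 0.2997]
ee_rot: [0.0, 0.984, 0.177, 0.0]
wrist_force: [1.1, -0.1, 0.1]
width: 0.0848
gripper_force: 0.0
tcp [ 0.4889 -0.2384  0.2997] closing yaw -1.2151345332400472 down [ 0.0009 -0.0005 -1.    ] shift [ 0.2322 -0.1997 -0.0003] q7 -0.8707397357346364
world turn -1.3924581203497457 tool turn 1.3924581203497457
[ 0.4185  0.309  -0.061   1.9695  0.0246  0.8627 -0.8707]
```

```bash
python3 nudge.py '0.06 .0387 -.0333 0 0;0.06 .0387 -.0333 0 0;0.06 .0387 -.0333 0 0;0.06 .0387 -.0333 0 0;0.06 .0387 -.0333 0 0;0.06 .0387 -.0333 0 0'; python3 nudge.py '0.06 0 0 0 -.1457;0.06 0 0 0 -.1457;0.06 0 0 0 -.1457;0.06 0 0 0 -.1457;0.06 0 0 0 -.1457;0.06 0 0 0 -.1457;0.06 0 0 0 -.1457;0.06 0 0 0 -.1457;0.06 0 0 0 -.1457;0.06 0 0 0 -.1457;0.06 0 0 0 -.1457;0.06 0 0 0 -.1457'; python3 -c "
from h import *
tool((.637,.0297,.10),.534);print(arm.state()['q'])"
```

```text
time_s: 2.3
eef_pos: [0.634, 0.0244, 0.2996]
ee_rot: [0.0, 0.984, 0.177, 0.0]
wrist_force: [1.0, -1.5, 0.6]
width: 0.0599
gripper_force: 0.0
time_s: 3.5
eef_pos: [0.6332, 0.0224, 0.2994]
ee_rot: [0.0, 0.493, 0.87, -0.0]
wrist_force: [0.1, 0.2, -1.5]
width: 0.0604
gripper_force: 0.0
tcp [0.6332 0.0224 0.2994] closing yaw 0.53895129461675 down [ 0.0002 -0.0003 -1.    ] shift [0.0044 0.007  0.1994] q7 0.15023014447979538
world turn -0.004951294616749813 tool turn 0.004951294616749813
[ 0.2869  0.4782 -0.5599  1.7622  0.2978  0.9863  0.1502]
```

```bash
python3 nudge.py '0.06 .0044 .007 .04 0;0.06 0 0 .04 0;0.06 0 0 .04 0;0.06 0 0 .04 0;0.06 0 0 .04 0;.06 0 0 0 0;.06 0 0 0 0'; python3 -c "
from h import *
tool((.637,.0297,.048),.534)
f=grab('top');g=grab('side')
a=f['color'][130:260,140:310];b=g['color'][100:260,170:330]
cv2.imwrite('pics/p5.png',np.hstack([cv2.resize(a,None,fx=3,fy=3)[:390],cv2.resize(b,None,fx=1.75,fy=2.4375)[:390]]))
"
```

```text
time_s: 4.2
eef_pos: [0.637, 0.0301, 0.0994]
ee_rot: [-0.0, 0.496, 0.868, -0.0]
wrist_force: [0.6, 0.5, 1.3]
width: 0.0598
gripper_force: 0.0
tcp [0.637  0.0301 0.0994] closing yaw 0.5334545633697381 down [-0.0007 -0.     -1.    ] shift [-0.0004 -0.0002  0.0514] q7 -0.01924979367830373
world turn 0.000545436630261964 tool turn -0.000545436630261964
```

View pics/p5.png

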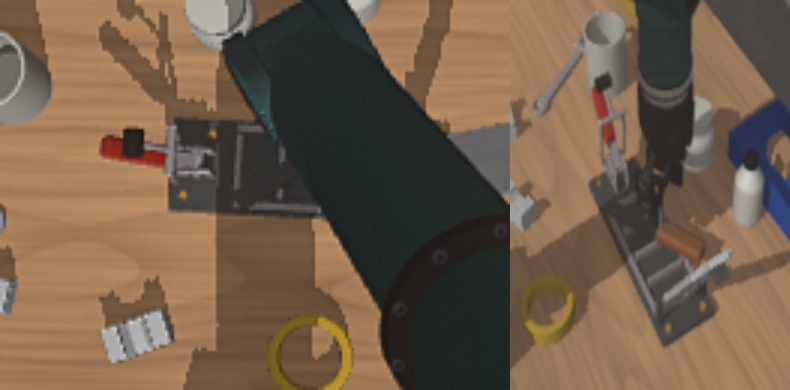

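The gripper straddles the front of the file handle, with the fingers at side crop (660,185) and the handle at (680,240). I'll descend and grip.

```bash
python3 nudge.py '0.06 0 0 .03 0;0.06 0 0 .0215 0;.06 0 0 0 0;.0 0 0 0 0;.0 0 0 0 0;.0 0 0 0 0;.0 0 0 0 0;.0 0 0 0 0'; python3 nudge.py '0 0 0 -.02 0;0 0 0 -.04 0;0 0 0 -.04 0;0 0 0 -.04 0;0 0 0 -.02 0;0 0 0 0 0'; python3 -c "
from h import *
tool((.47,.03,.20));tool((.519,-.43,.12),1.542-np.pi/2)"
```

```text
time_s: 5.1
eef_pos: [0.6385, 0.0302, 0.0502]
ee_rot: [0.002, 0.496, 0.868, 0.001]
wrist_force: [-1.4, -1.2, 5.5]
width: 0.0244
gripper_force: 58.6
time_s: 5.7
eef_pos: [0.6394, 0.0307, 0.2125]
ee_rot: [0.004, 0.496, 0.868, 0.003]
wrist_force: [-0.1, 0.1, -1.6]
width: 0.0245
gripper_force: 59.2
tcp [0.6394 0.0307 0.2125] closing yaw 0.5332422399433312 down [ 0.0088  0.0008 -1.    ] shift [ 0.0856 -0.1464  0.011 ] q7 0.06408844429781023
tcp [0.6394 0.0307 0.2125] closing yaw 0.5332422399433312 down [ 0.0088  0.0008 -1.    ] shift [-0.3352 -0.3386  0.0911] q7 0.06408844429781023
world turn -0.5620385667382277 tool turn 0.5620385667382277
```

```bash
python3 nudge.py '0 .0214 -.0366 0 0;0 .0214 -.0366 0 0;0 .0214 -.0366 0 0;0 .0214 -.0366 0 0;0 0 0 0 .1405;0 0 0 0 .1405;0 0 0 0 .1405;0 0 0 0 .1405;0 0 0 0 0'; python3 -c "
from h import *
tool((.519,-.43,.20),1.542-np.pi/2)"
```

```text
time_s: 6.6
eef_pos: [0.4664, 0.0291, 0.2071]
ee_rot: [-0.0, 0.717, 0.697, -0.001]
wrist_force: [0.2, -0.5, -1.3]
width: 0.0244
gripper_force: 59.3
tcp [0.4664 0.0291 0.2071] closing yaw -0.028210873003796506 down [-0.0017 -0.0007 -1.    ] shift [-0.4574  0.0655  0.0073] q7 -0.4540329397170387
world turn -0.0005854537911000879 tool turn 0.0005854537911000879
```

```bash
python3 nudge.py '0 -.0457 .0066 0 0;0 -.0457 .0066 0 0;0 -.0457 .0066 0 0;0 -.0457 .0066 0 0;0 -.0457 .0066 0 0;0 -.0457 .0066 0 0;0 -.0457 .0066 0 0;0 -.0457 .0066 0 0;0 -.0457 .0066 0 0;0 -.0457 .0066 0 0;0 0 0 0 0;0 0 0 0 0'; python3 -c "
from h import *
tool((.519,-.43,.034),1.542-np.pi/2)
f=grab('top')
crop(f,320,140,190,130,4,'p6')
"
```

```text
time_s: 7.8
eef_pos: [0.5188, -0.431, 0.2062]
ee_rot: [-0.001, 0.718, 0.697, -0.0]
wrist_force: [-0.2, 0.4, -1.8]
width: 0.0245
gripper_force: 59.4
tcp [ 0.5188 -0.431   0.2062] closing yaw -0.02976681310525074 down [-0.0018  0.0012 -1.    ] shift [0.0008 0.0005 0.1722] q7 0.3606464436431069
world turn 0.0009704863103541239 tool turn -0.0009704863103541239
```

View pics/p6.png

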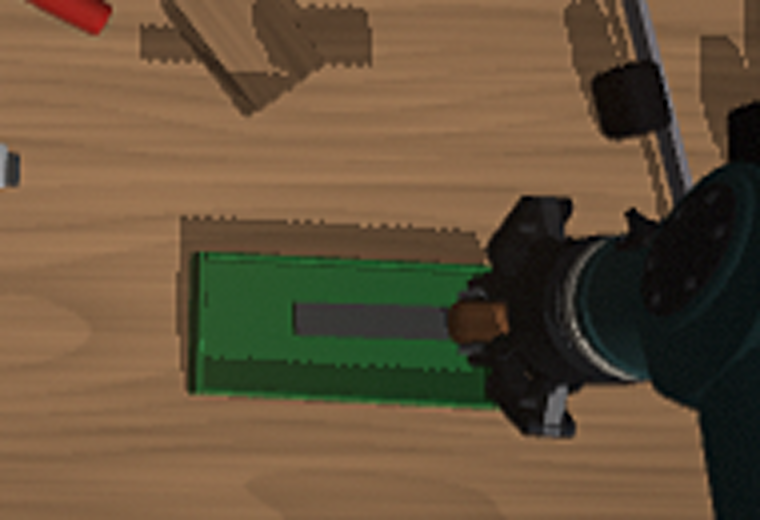

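The file is aligned over the tray: its blade runs (295–450,320) inside the tray, whose left wall is at 195. Lowering now.

```bash
python3 nudge.py '0 0 0 .04 0;0 0 0 .04 0;0 0 0 .04 0;0 0 0 .03 0;0 0 0 .018 0;0 0 0 0 0;0 0 0 0 0'; python3 -c "
from h import *
tool((.519,-.43,.032),1.542-np.pi/2)"
```

```text
time_s: 8.55
eef_pos: [0.5212, -0.4288, 0.0406]
ee_rot: [0.0, 0.717, 0.698, 0.0]
wrist_force: [-0.2, -0.3, -1.5]
width: 0.0247
gripper_force: 59.3
tcp [ 0.5212 -0.4288  0.0406] closing yaw -0.026906878260436907 down [ 0.001 -0.    -1.   ] shift [-0.0013 -0.0022  0.0086] q7 0.27437851163241095
world turn -0.0018894485344596035 tool turn 0.0018894485344596035
```

```bash
python3 nudge.py '0 0 0 .0075 0;0 0 0 0 0;.045 0 0 0 0;.045 0 0 0 0;.045 0 0 -.03 0;.045 0 0 -.05 0;.06 0 0 -.05 0;.085 0 0 -.05 0;.085 0 0 0 0'; python3 -c "
from h import *
f=grab('top');crop(f,340,180,140,90,3,'p7')
H=cv2.cvtColor(f['color'],cv2.COLOR_BGR2HSV)
# recheck rests
for roi in[(112,212,40,32),(166,226,40,32)]:
    u,v,w,h=roi;m=cv2.inRange(H[v:v+h,u:u+w],(0,0,70),(180,60,255))
    n,l,st,c=cv2.connectedComponentsWithStats(m);m=np.isin(l,[i for i in range(1,n) if st[i,4]>10])
    p=(np.argwhere(m)[:,::-1]+[u,v]).astype(np.float32);print(cv2.minAreaRect(p),m.sum())
tool((.4529,.2115,.25),1.938)"
```

```text
time_s: 9.45
eef_pos: [0.525, -0.4321, 0.2214]
ee_rot: [0.008, 0.717, 0.697, 0.001]
wrist_force: [0.9, -0.4, 1.1]
width: 0.0839
gripper_force: 0.0
((132.6975555419922, 226.5780487060547), (23.53710174560547, 11.873316764831543), 12.094758033752441) 269
((184.8000030517578, 241.40000915527344), (12.016654014587402, 21.50348663330078), 71.56504821777344) 252
tcp [ 0.5229 -0.431   0.2177] closing yaw -0.028812897886021635 down [ 0.0081 -0.0061 -0.9999] shift [ 0.64   -0.0882 -0.0368] q7 0.3578260913830774
world turn -1.1747797557037716 tool turn 1.1747797557037716
```

View pics/p7.png

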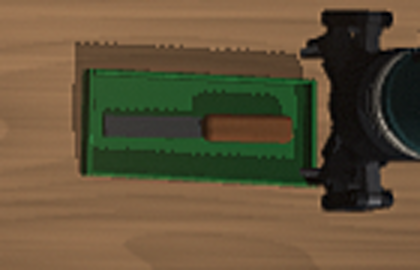

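The file lies flat in the tray and the rests haven't moved. Now to the first blank.

```bash
python3 nudge.py '.085 .0457 -.0063 -.003 0;.085 .0457 -.0063 -.003 0;.085 .0457 -.0063 -.003 0;.085 .0457 -.0063 -.003 0;.085 .0457 -.0063 -.003 0;.085 .0457 -.0063 -.003 0;.085 .0457 -.0063 -.003 0;.085 .0457 -.0063 -.003 0;.085 .0457 -.0063 -.003 0;.085 .0457 -.0063 -.003 0;.085 .0457 -.0063 -.003 0;.085 .0457 -.0063 -.003 0'; python3 nudge.py '.085 .0457 -.0063 0 0;.085 .0457 -.0063 0 0;.085 0 0 0 .147;.085 0 0 0 .147;.085 0 0 0 .147;.085 0 0 0 .147;.085 0 0 0 .147;.085 0 0 0 .147;.085 0 0 0 .147;.085 0 0 0 .147;.085 0 0 0 0;.085 0 0 0 0'; python3 -c "
from h import *
tool((.4529,.2115,.10),1.938)"
```

```text
time_s: 10.7
eef_pos: [0.4591, 0.1221, 0.2476]
ee_rot: [-0.0, 0.717, 0.697, -0.001]
wrist_force: [1.2, 0.3, 0.4]
width: 0.0848
gripper_force: 0.0
time_s: 11.9
eef_pos: [0.4498, 0.2123, 0.2476]
ee_rot: [0.0, 0.983, 0.184, -0.001]
wrist_force: [-0.2, -0.7, -0.2]
width: 0.085
gripper_force: 0.0
tcp [0.4498 0.2123 0.2476] closing yaw -1.2013204971067 down [-0.0014 -0.001  -1.    ] shift [0.0028 0.0018 0.1476] q7 -1.8450474826583227
world turn -0.0022721564830927576 tool turn 0.0022721564830927576
```

```bash
python3 nudge.py '.085 .0028 .0018 .04 0;.085 0 0 .04 0;.085 0 0 .04 0;.085 0 0 .026 0;.085 0 0 0 0;.085 0 0 0 0'; python3 -c "
from h import *
tool((.4529,.2115,.031),1.938)
g=grab('side');cv2.imwrite('pics/p8.png',np.hstack([cv2.resize(g['color'][110:230,130:260],None,fx=3,fy=3)]))
f=grab('top');cv2.imwrite('pics/p8t.png',np.hstack([cv2.resize(g['color'][110:230,130:260],None,fx=3,fy=3),cv2.resize(f['color'][170:290,110:240],None,fx=3,fy=3)]))
"
```

```text
time_s: 12.5
eef_pos: [0.4535, 0.2119, 0.1022]
ee_rot: [0.0, 0.983, 0.183, -0.001]
wrist_force: [-0.5, -0.4, 0.6]
width: 0.0854
gripper_force: 0.0
tcp [0.4535 0.2119 0.1022] closing yaw -1.203273968732369 down [-0.0011 -0.0003 -1.    ] shift [-0.0007  0.0002  0.0712] q7 -1.9360210093493
world turn -0.0003186848574241452 tool turn 0.0003186848574241452
```

View pics/p8t.png

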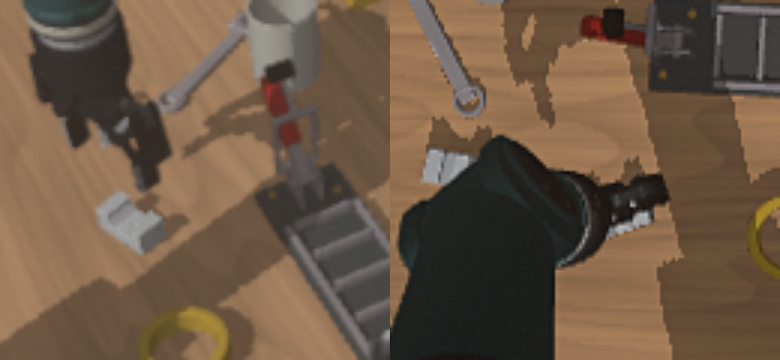

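The blank at side crop (130,222) hasn't moved, and the gripper is right above it. Descend, grip and lift.

```bash
python3 nudge.py '.085 0 0 .04 0;.085 0 0 .031 0;.085 0 0 0 0;.085 0 0 0 0;.04 0 0 0 0;.04 0 0 0 0;.04 0 0 0 0;.04 0 0 0 0'; python3 nudge.py '.04 0 0 -.02 0;.04 0 0 -.04 0;.04 0 0 -.04 0;.04 0 0 -.04 0;.04 0 0 0 0;.04 0 0 0 0'; python3 -c "
from h import *
tool((.6137,.056,.17),1.537+np.pi/2)"
```

```text
time_s: 13.4
eef_pos: [0.4548, 0.2123, 0.0335]
ee_rot: [-0.0, 0.983, 0.182, 0.002]
wrist_force: [-0.5, -0.3, 8.9]
width: 0.0586
gripper_force: 63.8
time_s: 14.0
eef_pos: [0.4541, 0.2119, 0.1729]
ee_rot: [-0.0, 0.983, 0.182, 0.002]
wrist_force: [0.0, -0.8, -1.9]
width: 0.0582
gripper_force: 66.9
tcp [0.4541 0.2119 0.1729] closing yaw -1.2049460303254802 down [ 0.0032  0.0014 -1.    ] shift [0.0933 0.2027 0.0032] q7 -1.9036077251181278
world turn 1.1711497035305838 tool turn -1.1711497035305838
```

```bash
python3 nudge.py '.04 .0187 .0405 0 0;.04 .0187 .0405 0 0;.04 .0187 .0405 0 0;.04 .0187 .0405 0 0;.04 .0187 .0405 0 0;.04 0 0 0 0'; python3 nudge.py '.04 0 0 0 -.1464;.04 0 0 0 -.1464;.04 0 0 0 -.1464;.04 0 0 0 -.1464;.04 0 0 0 -.1464;.04 0 0 0 -.1464;.04 0 0 0 -.1464;.04 0 0 0 -.1464;.04 0 0 0 0;.04 0 0 0 0';python3 -c "
from h import *
tool((.6137,.056,.07),1.537+np.pi/2)"
```

```text
time_s: 14.6
eef_pos: [0.6175, 0.0482, 0.1695]
ee_rot: [0.002, 0.984, 0.177, 0.001]
wrist_force: [-0.9, -0.1, -1.1]
width: 0.0582
gripper_force: 66.8
time_s: 15.6
eef_pos: [0.6124, 0.0561, 0.1699]
ee_rot: [-0.001, 0.72, 0.694, -0.001]
wrist_force: [-0.6, -0.5, -1.6]
width: 0.0583
gripper_force: 66.8
tcp [0.6124 0.0561 0.1699] closing yaw -0.036407304840725574 down [-0.0029 -0.0001 -1.    ] shift [-0.0001  0.0016  0.0999] q7 -0.6097905125945289
world turn 0.0026109780458289933 tool turn -0.0026109780458289933
```

```bash
python3 nudge.py '.04 0 .0015 .04 0;.04 0 0 .04 0;.04 0 0 .02 0;.04 0 0 0 0;.04 0 0 0 0;.04 0 0 0 0';python3 -c "
from h import *
tool((.6137,.056,.07),1.537+np.pi/2)
g=grab('side');f=grab('top')
cv2.imwrite('pics/p9.png',np.hstack([cv2.resize(g['color'][150:250,190:290],None,fx=4,fy=4,interpolation=2),cv2.resize(f['color'][140:240,190:290],None,fx=4,fy=4)]))
"
```

```text
time_s: 16.2
eef_pos: [0.6161, 0.0568, 0.0727]
ee_rot: [0.001, 0.719, 0.695, 0.001]
wrist_force: [0.1, 0.3, -1.2]
width: 0.0581
gripper_force: 66.7
tcp [0.6161 0.0568 0.0727] closing yaw -0.03392432557080772 down [ 0.0026  0.0005 -1.    ] shift [-0.0009 -0.0024  0.0027] q7 -0.6999367377043892
world turn 0.00012799877591085362 tool turn -0.00012799877591085362
```

View pics/p9.png

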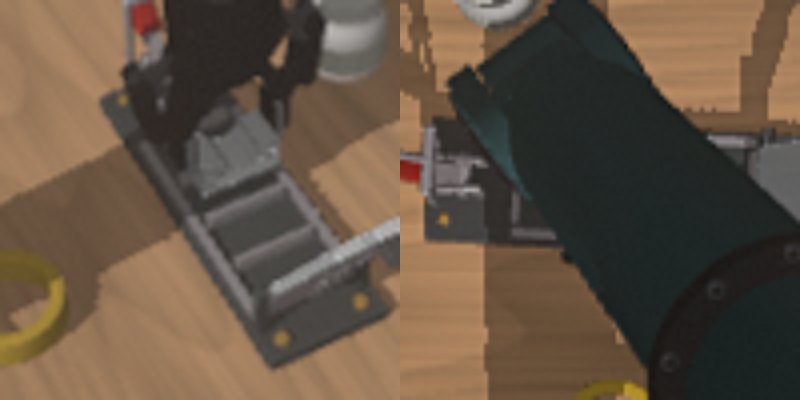

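```bash
cat >> h.py <<'E'
O=np.array([.6130,.0350]);XF=np.array([.034,.9994]);YF=np.array([-.9994,.034])
def fx(p): d=np.array(p)[:2]-O; return d@XF,d@YF
def fw(x,y,z): return np.r_[O+x*XF+y*YF,z]
E
python3 - <<'E'
from h import *
g=grab("side")
C=lambda u,v:(190+u/4-.375,150+v/4-.375)
for n,a,b,z in(("rest edge",(203,197),(280,160),.039),("rib0",(207,217),(289,182),.022),("rib-42",(236,257),(318,226),.022)):
    print(n,fx(cast(g,*C(*a),z)),fx(cast(g,*C(*b),z)))
for x in(0,-42,-84): print(x,[(proj(g,fw(x/1e3,y,.022))-[190,150])*4 for y in(.034,-.034)])
print([(proj(g,fw(.005,y,.039))-[190,150])*4 for y in(.03,-.03)])
# rib profile along side image vertical column near crop u=262
c=g['color'][180:225,254].mean(1).round().astype(int);print(c)
E
```

```text
rest edge (np.float64(0.005073032173697903), np.float64(0.027265236227871442)) (np.float64(0.008780137592329677), np.float64(-0.03477967662756716))
rib0 (np.float64(0.0006117387632384344), np.float64(0.027238102399476438)) (np.float64(0.0006944398303034915), np.float64(-0.037488092783267354))
rib-42 (np.float64(-0.03960351315554854), np.float64(0.025830666430527185)) (np.float64(-0.04331790175767536), np.float64(-0.03576003216739651))
0 [array([197.1485, 219.835 ]), array([283.6349, 183.0135])]
-42 [array([225.4049, 262.7003]), array([313.3142, 224.1554])]
-84 [array([255.0262, 307.6364]), array([344.3973, 267.2434])]
[array([197.9745, 197.0759]), array([275.0971, 164.6387])]
[102 104 102 102 103  99  97  99  98 115 118 116 116  89  61  53  53  74
 110 110  96  89  77  71  71  71  68  70  72  71  71  93 115 109  94  83
  72  70  70  71  71  70  72  77  73]
```

```bash
python3 nudge.py '.04 -.0015 -.0022 .01 0;.04 0 0 .01 0;.04 0 0 0 0;.04 0 0 0 0'; python3 nudge.py '.04 0 0 .005 0;.04 0 0 .003 0;.04 0 0 0 0;.04 0 0 0 0'; python3 -c "
from h import *
tool((.6137,.0555,.0455),1.537+np.pi/2)"
```

```text
time_s: 16.75
eef_pos: [0.6132, 0.0567, 0.0523]
ee_rot: [0.0, 0.718, 0.696, 0.001]
wrist_force: [-1.2, 1.5, 9.2]
width: 0.0585
gripper_force: 71.8
time_s: 17.15
eef_pos: [0.6134, 0.0605, 0.0472]
ee_rot: [-0.0, 0.718, 0.696, 0.003]
wrist_force: [-6.5, 6.1, 26.3]
width: 0.0584
gripper_force: 78.3
tcp [0.6134 0.0605 0.0472] closing yaw -0.030590121843296698 down [ 0.0037  0.0048 -1.    ] shift [-0.005   0.0004  0.0017] q7 -0.7266325613859198
world turn -0.0032062049515992896 tool turn 0.0032062049515992896
```

```bash
python3 nudge.py '.04 0 0 -.003 0;.04 0 0 -.012 0;.04 0 0 -.02 0;.04 0 0 0 0;.04 0 0 0 0';python3 -c "
from h import *
tool((.6137,.0555,.0455),1.537+np.pi/2)
g=grab('side')
crop(g,190,150,100,100,6,'p10')
"
```

```text
time_s: 17.65
eef_pos: [0.6127, 0.054, 0.078]
ee_rot: [0.0, 0.719, 0.695, -0.0]
wrist_force: [-0.6, 0.8, -1.7]
width: 0.058
gripper_force: 74.9
tcp [0.6127 0.054  0.078 ] closing yaw -0.0344232806147952 down [ 0.     -0.0006 -1.    ] shift [0.0016 0.0009 0.0325] q7 -0.6941098925641692
world turn 0.0006269538198981905 tool turn -0.0006269538198981905
```

View pics/p10.png

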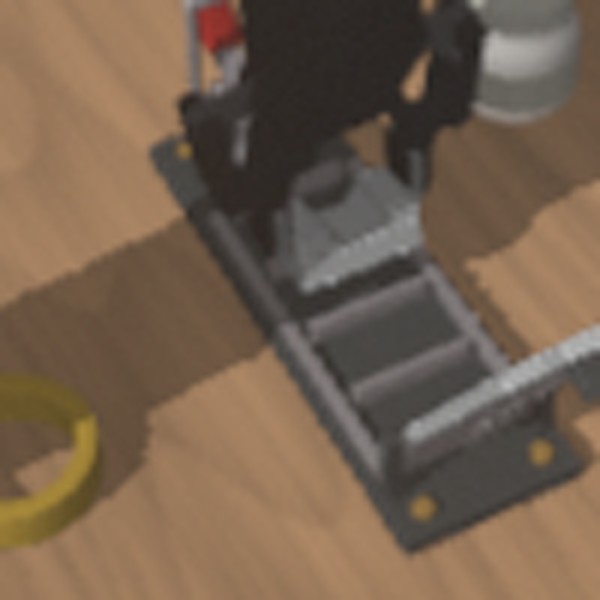

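```bash
python3 - <<'E'
from h import *
g=grab("side")
C=lambda u,v:(190+u/6-5/12,150+v/6-5/12)
for n,pts in(("bottom edge",[(305,291),(421,250)]),("top edge",[(305,258),(413,205)])):
    for z in(.044,.048,.054,.066,.07,.074): print(n,z,[np.round(fx(cast(g,*C(*p),z)),4) for p in pts])
print(fx(arm.state()["eef_pos"]))
for th in (0,.1,.2,.3):
    # block tilted about grasp line by th, offset 0; corners hinge face
    pass
print(g["color"][178:202,250].round())
E
```

```text
bottom edge 0.044 [array([0.0037, 0.0276]), array([-0.0003, -0.0302])]
bottom edge 0.048 [array([0.0007, 0.0289]), array([-0.0033, -0.0285])]
bottom edge 0.054 [array([-0.0038,  0.031 ]), array([-0.0078, -0.0261])]
bottom edge 0.066 [array([-0.0129,  0.035 ]), array([-0.0168, -0.0211])]
bottom edge 0.07 [array([-0.0159,  0.0363]), array([-0.0198, -0.0195])]
bottom edge 0.074 [array([-0.0189,  0.0377]), array([-0.0228, -0.0179])]
top edge 0.044 [array([0.0212, 0.0187]), array([ 0.0257, -0.0403])]
top edge 0.048 [array([0.0181, 0.0201]), array([ 0.0226, -0.0386])]
top edge 0.054 [array([0.0135, 0.0222]), array([ 0.0179, -0.036 ])]
top edge 0.066 [array([0.0041, 0.0264]), array([ 0.0085, -0.0309])]
top edge 0.07 [array([0.001 , 0.0277]), array([ 0.0054, -0.0293])]
top edge 0.074 [array([-0.0021,  0.0291]), array([ 0.0022, -0.0276])]
(np.float64(0.019057861744419636), np.float64(0.0016396379110921462))
[[ 84  85  89]
 [ 93  93  96]
 [ 93  94  94]
 [ 90  91  92]
 [ 93  94  95]
 [ 97  98  99]
 [ 98  99 100]
 [ 98  99  99]
 [ 98  98 100]
 [ 96  97  98]
 [ 99 100 101]
 [122 123 123]
 [133 134 134]
 [134 134 135]
 [132 133 134]
 [133 134 134]
 [136 136 136]
 [ 92  92  93]
 [ 50  53  57]
 [ 51  54  57]
 [ 63  66  68]
 [ 87  88  92]
 [110 110 117]
 [107 107 114]]
```

```bash
cat > m.py <<'E'
from h import *
def meas(zb,u0=243,u1=259):
    g=grab("side");G=g["color"].astype(float).mean(2)
    E=[];Rb=[]
    for u in range(u0,u1):
        c=G[178:230,u]
        i=next((k for k in range(5,30) if c[k]>95 and c[k+1]<=95 and c[k+2]<70),None)
        if i is None: continue
        v=178+i+(c[i]-95)/(c[i]-c[i+1]);E.append(cast(g,u,v,zb)[:2])
        j=i+2+np.argmax(c[i+2:i+12]);w=np.clip(c[j-2:j+3]-75,0,None);vr=178+(np.arange(j-2,j+3)*w).sum()/w.sum()
        Rb.append(cast(g,u,vr,.022)[:2])
    for n,P in(("edge",E),("rib",Rb)):
        P=np.array([fx(p) for p in P]);k=np.polyfit(P[:,1],P[:,0],1);r=np.abs(P[:,0]-np.polyval(k,P[:,1]))
        ok=r<.003;k=np.polyfit(P[ok,1],P[ok,0],1);print(n,"slope",k[0],"x_f at y=0",k[1],"n",ok.sum(),"y",P[ok,1].min(),P[ok,1].max())
    s=arm.state();print("tcp",s["eef_pos"],fx(s["eef_pos"]))
E
python3 - <<'E'
from m import *
meas(.0445)
E
```

```text
edge slope -0.0035660393649979147 x_f at y=0 0.0012011779984858367 n 16 y -0.02554980791157365 0.02174128844005121
rib slope 0.01305851372516447 x_f at y=0 -0.0008571380825252007 n 16 y -0.023949770881392596 0.02286091990395889
tcp [0.612  0.0543 0.0772] (np.float64(0.01922609502160377), np.float64(0.001699503257639589))
```

```bash
python3 nudge.py '.04 .003 .0012 .008 0;.04 0 0 .006 0;.04 0 0 0 0;.04 0 0 0 0;.04 0 0 0 0'; python3 -c "
from m import *
z=arm.state()['eef_pos'][2]-.0335;print(z);meas(z)"
```

```text
time_s: 18.3
eef_pos: [0.614, 0.0579, 0.0642]
ee_rot: [-0.0, 0.719, 0.695, -0.0]
wrist_force: [-0.0, -0.9, -1.7]
width: 0.0584
gripper_force: 74.9
0.030709486648577686
edge slope -0.0011222289278434775 x_f at y=0 0.0058865818553965376 n 14 y -0.02787311895535497 0.01877519570874078
rib slope 0.017107284112329015 x_f at y=0 -0.0010798114281079304 n 14 y -0.0239201150490782 0.02287098658590007
tcp [0.6141 0.0579 0.0644] (np.float64(0.02291546416936669), np.float64(-0.0003369006036083131))
```

```bash
python3 nudge.py '.04 -.001 0 .006 0;.04 0 0 .004 0;.04 0 0 0 0;.04 0 0 0 0'; python3 nudge.py '.04 0 0 .004 0;.04 0 0 0 0;.04 0 0 0 0';  python3 -c "
from m import *
z=arm.state()['eef_pos'][2]-.0335;print(z);meas(z)"
```

```text
time_s: 18.75
eef_pos: [0.6138, 0.0568, 0.054]
ee_rot: [-0.0, 0.719, 0.695, -0.0]
wrist_force: [-1.3, 0.3, -1.5]
width: 0.0579
gripper_force: 74.9
time_s: 19.05
eef_pos: [0.6139, 0.0568, 0.0502]
ee_rot: [-0.0, 0.719, 0.695, -0.0]
wrist_force: [-0.2, -0.3, -2.5]
width: 0.0582
gripper_force: 74.9
0.01668167321472372
edge slope -0.03250836633495892 x_f at y=0 -0.0007645875179839642 n 1 y 0.02351971520518212 0.02351971520518212
rib slope -0.38819265713213613 x_f at y=0 -0.01455428541068927 n 1 y 0.03749242841998209 0.03749242841998209
tcp [0.614  0.0569 0.0503] (np.float64(0.021911731025488514), np.float64(-0.00021388749236478754))m.py:13: RankWarning: Polyfit may be poorly conditioned
  P=np.array([fx(p) for p in P]);k=np.polyfit(P[:,1],P[:,0],1);r=np.abs(P[:,0]-np.polyval(k,P[:,1]))
m.py:14: RankWarning: Polyfit may be poorly conditioned
  ok=r<.003;k=np.polyfit(P[ok,1],P[ok,0],1);print(n,"slope",k[0],"x_f at y=0",k[1],"n",ok.sum(),"y",P[ok,1].min(),P[ok,1].max())
m.py:13: RankWarning: Polyfit may be poorly conditioned
  P=np.array([fx(p) for p in P]);k=np.polyfit(P[:,1],P[:,0],1);r=np.abs(P[:,0]-np.polyval(k,P[:,1]))
m.py:14: RankWarning: Polyfit may be poorly conditioned
  ok=r<.003;k=np.polyfit(P[ok,1],P[ok,0],1);print(n,"slope",k[0],"x_f at y=0",k[1],"n",ok.sum(),"y",P[ok,1].min(),P[ok,1].max())
```

No contact below the rib tops at TCP 50 mm, so the blank is in the nest. Continue down to the floor.

```bash
python3 nudge.py '.04 0 0 .003 0;.04 0 0 0 0;.04 0 0 0 0'; python3 nudge.py '.04 0 0 .002 0;.04 0 0 0 0;.04 0 0 0 0'
```

```text
time_s: 19.4
eef_pos: [0.6144, 0.057, 0.0486]
ee_rot: [0.001, 0.719, 0.695, 0.0]
wrist_force: [-2.0, -0.4, 6.9]
width: 0.058
gripper_force: 76.0
time_s: 19.7
eef_pos: [0.6144, 0.0572, 0.0483]
ee_rot: [0.001, 0.719, 0.695, -0.0]
wrist_force: [-5.1, -0.8, 18.8]
width: 0.0583
gripper_force: 77.3
```

```bash
python3 nudge.py '.075 0 0 -.002 0;.08 0 0 0 0;.08 0 0 0 0;.08 0 0 -.02 0;.085 0 0 -.04 0;.085 0 0 -.04 0;.085 0 0 -.04 0;.085 0 0 0 0;.085 0 0 0 0'; python3 -c "
from h import *
g=grab('side');crop(g,190,150,100,100,6,'p11')
tool((.4916,.3634,.19),1.364)"
```

```text
time_s: 20.6
eef_pos: [0.6144, 0.0567, 0.1879]
ee_rot: [0.001, 0.719, 0.695, 0.001]
wrist_force: [-0.8, -1.4, -0.9]
width: 0.0849
gripper_force: 0.0
tcp [0.6134 0.0563 0.1865] closing yaw -0.033732213856393176 down [-0.0013 -0.0006 -1.    ] shift [ 0.3028 -0.1321 -0.0035] q7 -0.5973357579445993
world turn 1.3977322138563935 tool turn -1.3977322138563935
```

View pics/p11.png

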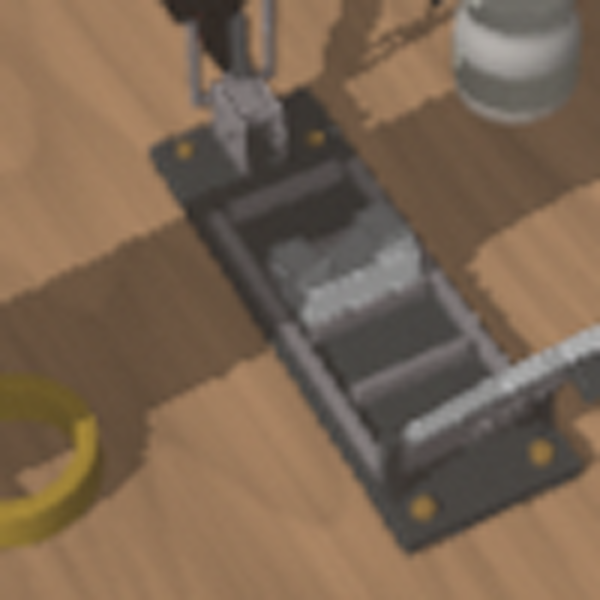

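The blank sits flat and notch up in nest x=21, between the rib at crop (390,310) and the one behind it. Next I'll re-check the other blank and find the knob and lever.

```bash
python3 - <<'E'
from h import *
f=grab("top");g=grab("side")
H=cv2.cvtColor(f["color"],cv2.COLOR_BGR2HSV)
u,v,w,h=(105,205,50,45);m=cv2.inRange(H[v:v+h,u:u+w],(0,0,70),(180,60,255))
n,l,st,c=cv2.connectedComponentsWithStats(m);m=np.isin(l,[i for i in range(1,n) if st[i,4]>10])
p=(np.argwhere(m)[:,::-1]+[u,v]).astype(np.float32);print(cv2.minAreaRect(p),m.sum())
k=tri(f,(184.1,176.5),g,S(333,55));print("knob",k,fx(k),proj(f,k),proj(g,k),S(333,55))
# masks
for nm,fr,roi in(("top",f,(165,160,45,35)),("side",g,(205,120,45,60))):
    Hh=cv2.cvtColor(fr["color"],cv2.COLOR_BGR2HSV);u,v,w,h=roi;hh=Hh[v:v+h,u:u+w]
    r=cv2.inRange(hh,(0,150,60),(8,255,255))|cv2.inRange(hh,(172,150,60),(180,255,255));b=cv2.inRange(hh,(0,0,0),(180,255,45))
    for t,mm in(("red",r),("blk",b)):
        n,l,st,c=cv2.connectedComponentsWithStats(mm)
        print(nm,t,[(st[i,:5]+[u,v,0,0,0],c[i]+[u,v]) for i in range(1,n) if st[i,4]>8])
E
```

```text
((134.4098358154297, 218.42843627929688), (23.536697387695312, 28.583953857421875), 11.888657569885254) 302
knob [0.6199 0.1933 0.1447] (np.float64(0.1584808012550675), np.float64(-0.0014852426572425652)) [184.0834 176.5421] [222.9225 133.3664] (222.875, 133.375)
top red [(array([174, 175,  21,  11, 102]), array([183.    , 180.6863]))]
top blk [(array([181, 173,   7,   9,  59]), array([184.1017, 176.9661]))]
side red []
side blk [(array([242, 120,   8,  14,  42]), array([246.881, 125.619]))]
```

```bash
python3 nudge.py '.085 0 -.044 0 0;.085 0 -.044 0 0;.085 0 -.044 0 0;.085 .0433 0 0 0;.085 .0433 0 0 0;.085 .0433 0 0 0;.085 .0433 0 0 0;.085 .0433 0 0 0;.085 .0433 0 0 0;.085 .0433 0 0 0;.085 0 0 0 0'; python3 nudge.py '.085 0 0 0 -.14;.085 0 0 0 -.14;.085 0 0 0 -.14;.085 0 0 0 -.14;.085 0 0 0 -.14;.085 0 0 0 -.14;.085 0 0 0 -.14;.085 0 0 0 -.14;.085 0 0 0 -.14;.085 0 0 0 -.14;.085 0 0 0 0;.085 0 0 0 0';python3 - <<'E'
from h import *
tool((.4916,.3634,.10),1.364);print(arm.state()["q"])
g=grab("side");G=cv2.cvtColor(g["color"],cv2.COLOR_BGR2HSV)
u,v,w,h=(150,130,40,40);m=cv2.inRange(G[v:v+h,u:u+w],(0,0,110),(180,50,255))
n,l,st,c=cv2.connectedComponentsWithStats(m);print([(st[i],c[i]+[u,v]) for i in range(1,n) if st[i,4]>40])
E
```

```text
time_s: 21.85
eef_pos: [0.4899, 0.3727, 0.1867]
ee_rot: [-0.003, 0.716, 0.698, 0.002]
wrist_force: [-0.2, 0.6, 0.5]
width: 0.0848
gripper_force: 0.0
time_s: 23.05
eef_pos: [0.4918, 0.3634, 0.186]
ee_rot: [-0.001, 0.103, 0.995, -0.001]
wrist_force: [-0.8, 0.8, 0.6]
width: 0.0849
gripper_force: 0.0
tcp [0.4918 0.3634 0.186 ] closing yaw 1.363588245321033 down [-0.0021 -0.0011 -1.    ] shift [0.     0.0001 0.086 ] q7 0.006426086329644654
world turn 0.00041175467896703566 tool turn -0.00041175467896703566
[-0.1056  0.6952 -0.9037  1.897   0.6952  0.9017  0.0064]
[(array([  9,   8,  15,  21, 198], dtype=int32), array([166.1162, 148.0101]))]
```

```bash
python3 nudge.py '.085 0 0 .04 0;.085 0 0 .04 0;.085 0 0 .04 0;.085 0 0 .02 0;.085 0 0 .011 0;.085 0 0 0 0;.085 0 0 0 0'; python3 -c "
from h import *
tool((.4916,.3634,.034),1.364)"
```

```text
time_s: 23.8
eef_pos: [0.4925, 0.365, 0.0372]
ee_rot: [0.0, 0.102, 0.995, 0.001]
wrist_force: [0.1, 1.2, 0.5]
width: 0.0847
gripper_force: 0.0
tcp [0.4925 0.365  0.0372] closing yaw 1.3663380210779186 down [ 0.001   0.0011 -1.    ] shift [ 0.0006 -0.0017  0.0032] q7 -0.17721247660432465
world turn -0.002338021077918473 tool turn 0.002338021077918473
```

```bash
python3 nudge.py '.085 0.0006 0 .002 0;.085 0 0 0 0;.04 0 0 0 0;.04 0 0 0 0;.04 0 0 0 0;.04 0 0 0 0'; python3 -c "
from h import *
print(arm.state()['eef_pos'],arm.state()['wrist_force'])"; python3 nudge.py '.04 0 0 -.03 0;.04 0 0 -.04 0;.04 0 0 -.04 0;.04 0 0 -.04 0;.04 0 0 0 0;.04 0 0 0 0'; python3 -c "
from h import *
tool((.47,.20,.185));tool(fw(-.021,0,.185),1.537+np.pi/2)"
```

```text
time_s: 24.4
eef_pos: [0.4919, 0.3647, 0.0352]
ee_rot: [0.001, 0.102, 0.995, 0.0]
wrist_force: [-0.4, -1.2, 6.5]
width: 0.0584
gripper_force: 65.0
[0.4919 0.3647 0.0352] [-0.4359 -1.2084  6.525 ]
time_s: 25.0
eef_pos: [0.4918, 0.3641, 0.1847]
ee_rot: [0.001, 0.102, 0.995, 0.0]
wrist_force: [-0.8, -0.4, -2.4]
width: 0.058
gripper_force: 65.3
tcp [0.4918 0.3641 0.1847] closing yaw 1.3662935312032047 down [ 0.0012  0.0002 -1.    ] shift [-0.012  -0.1651 -0.0003] q7 0.005351153580313234
tcp [0.4918 0.3641 0.1847] closing yaw 1.3662935312032047 down [ 0.0012  0.0002 -1.    ] shift [-0.1891 -0.3183 -0.0002] q7 0.005351153580313234
world turn -1.4000898579981014 tool turn 1.4000898579981014
```

```bash
python3 nudge.py '.04 -.0073 -.0424 0 0;.04 -.0073 -.0424 0 0;.04 -.0073 -.0424 0 0;.04 -.0073 -.0424 0 0;.04 -.0073 -.0424 0 0;.04 -.0073 -.0424 0 0;.04 -.0073 -.0424 0 0;.04 -.0073 -.0424 0 0;.04 0 0 0 0'; python3 nudge.py '.04 0 0 0 .14;.04 0 0 0 .14;.04 0 0 0 .14;.04 0 0 0 .14;.04 0 0 0 .14;.04 0 0 0 .14;.04 0 0 0 .14;.04 0 0 0 .14;.04 0 0 0 .14;.04 0 0 0 .14;.04 0 0 0 0;.04 0 0 0 0';python3 - <<'E'
from h import *
tool(fw(-.021,0,.10),1.537+np.pi/2)
E
```

```text
time_s: 25.9
eef_pos: [0.477, 0.0116, 0.181]
ee_rot: [-0.004, 0.108, 0.994, -0.004]
wrist_force: [-0.1, 1.0, -1.8]
width: 0.0587
gripper_force: 65.3
time_s: 27.1
eef_pos: [0.4791, 0.0204, 0.1833]
ee_rot: [-0.001, 0.718, 0.696, -0.001]
wrist_force: [0.1, 0.2, -0.9]
width: 0.0584
gripper_force: 65.3
tcp [0.4791 0.0204 0.1833] closing yaw -0.02996539186102463 down [-0.0024 -0.0003 -1.    ] shift [-0.0023  0.1335  0.083 ] q7 -0.6207219013323132
world turn -0.0038309349338714327 tool turn 0.0038309349338714327
```

```bash
python3 nudge.py '.04 -.0008 .0445 0 0;.04 -.0008 .0445 0 0;.04 -.0008 .0445 0 0;.04 0 0 .04 0.004;.04 0 0 .04 0;.04 0 0 .03 0;.04 0 0 0 0;.04 0 0 0 0';python3 - <<'E'
from h import *
tool(fw(-.021,0,.075),1.537+np.pi/2)
g=grab("side");zb=arm.state()["eef_pos"][2]-.0352
for x in(-.037,): print([proj(g,fw(x,y,zb)) for y in(.03,0,-.03)],[proj(g,fw(-.042,y,.022)) for y in(.03,-.03)])
G=g["color"].astype(float).mean(2)
u0=int(proj(g,fw(-.037,0,zb))[0])
for u in(u0-6,u0,u0+6): print(u,G[185:228,u].round().astype(int))
E
```

```text
time_s: 27.9
eef_pos: [0.6129, 0.0136, 0.0738]
ee_rot: [-0.001, 0.72, 0.694, -0.0]
wrist_force: [0.3, 0.0, -0.6]
width: 0.0581
gripper_force: 65.2
tcp [0.6129 0.0136 0.0738] closing yaw -0.0359981615612204 down [-0.0017  0.0004 -1.    ] shift [ 0.0003 -0.0006 -0.0012] q7 -0.6631256796776007
world turn 0.0022018347663239624 tool turn -0.0022018347663239624
[array([246.6153, 209.7438]), array([256.5125, 205.4576]), array([266.2298, 201.2493])] [array([247.6693, 215.0972]), array([267.0606, 206.5948])]
250 [ 47  57  67  80  92  97  97  97  97  96 105  99  90  97 130 152 156 152
 128 112 134 129 118 115  97  77  71  71  99 116 103  94  78  61  55  72
 106 124 128 127 114  99  80]
256 [ 76  84  92 100 105  96  97 101 103 103 103 130 129 150 158 160 162 167
 134 116 116  94  64  55  55  86 116 110  95  85  76  71  71  70  70  70
  68  79  79  65  63  65  62]
262 [ 43  47  45  55  82 124 151 157 157 156 157 152 157 147 136 115 114 118
 107  75  54  54  73 111 112  97  90  77  71  71  70  72  70 113 142 148
 140 104  83  82  80  69  57]
```

```bash
python3 - <<'E'
from h import *
g=grab("side");s=arm.state()["eef_pos"];zb=s[2]-.0352
print("tcp",s,fx(s))
E=[(250,209.2),(256,206.15),(262,203.9)];G=g["color"].astype(float).mean(2)
print("edge",[np.round(fx(cast(g,*p,zb)),4) for p in E])
for u in(250,256,262):
    v0=int(round(np.interp(u,[247.7,267],[215.1,206.6])));j=v0-3+np.argmax(G[v0-3:v0+4,u]);k=np.arange(j-2,j+3);w=np.clip(G[k,u]-75,0,None)
    print("rib",np.round(fx(cast(g,u,(k*w).sum()/w.sum(),.022)),4))
E
```

```text
tcp [0.6146 0.0139 0.0758] (np.float64(-0.02098986674908177), np.float64(-0.0022827222691519156))
edge [array([-0.0403,  0.0215]), array([-0.0389,  0.0026]), array([-0.04  , -0.0152])]
rib [-0.0429  0.0234]
rib [-0.0424  0.0047]
rib [-0.0421 -0.0141]
```

```bash
python3 nudge.py '.04 .002 -.0005 .008 0;.04 0 0 .008 0;.04 0 0 0 0;.04 0 0 0 0';python3 - <<'E'
from h import *
g=grab("side");s=arm.state()["eef_pos"];zb=s[2]-.0352
print("tcp",s,fx(s));G=g["color"].astype(float).mean(2)
for u in range(246,264,2):
    v0=int(round(proj(g,fw(-.037,0,zb))[1]+(u-256.5)*-.433))
    d=np.diff(G[v0-4:v0+5,u]);i=np.argmin(d);v=v0-4+i+.5
    print(u,v,np.round(fx(cast(g,u,v,zb)),4),G[v0-4:v0+6,u].round().astype(int))
E
```

```text
time_s: 28.4
eef_pos: [0.6127, 0.0154, 0.0582]
ee_rot: [-0.0, 0.72, 0.694, -0.0]
wrist_force: [-0.1, 0.3, -1.3]
width: 0.0583
gripper_force: 65.3
tcp [0.6129 0.0155 0.0584] (np.float64(-0.019531387297807574), np.float64(-0.000564209319241122))
246 211.5 [-0.0298  0.0287] [152 132  94  62  71 104 122 127 125 114]
248 212.5 [-0.0355  0.0255] [123 120 116 118  97  90  86  81  80 106]
250 211.5 [-0.0351  0.0192] [125 122 117 115  94 100 116 100  93  77]
252 210.5 [-0.0347  0.0129] [136 122 114 114  90  95 115 101  93  83]
254 209.5 [-0.0343  0.0065] [134 125 116 115  89  89 115 110  95  82]
256 205.5 [-0.0248 -0.0049] [170 143 121 115  94  85 113 110  95  86]
258 208.5 [-0.0366 -0.0047] [146 124 116 135 101 110 110  95  85  75]
260 207.5 [-0.0362 -0.0111] [133 122 117 108  82 108 111  96  89  77]
262 206.5 [-0.0358 -0.0176] [123 119 116 107  83 109 112  98  90  78]
```

```bash
python3 nudge.py '.04 -.0013 0 .003 0;.04 0 0 .003 0;.04 0 0 0 0'; python3 nudge.py '.04 0 0 .003 0;.04 0 0 0 0;.04 0 0 0 0'
```

```text
time_s: 28.75
eef_pos: [0.6125, 0.0139, 0.0518]
ee_rot: [-0.0, 0.72, 0.694, -0.0]
wrist_force: [-0.9, 0.1, -0.9]
width: 0.0582
gripper_force: 65.3
time_s: 29.05
eef_pos: [0.6128, 0.0142, 0.0492]
ee_rot: [-0.0, 0.72, 0.694, -0.0]
wrist_force: [-0.2, 0.5, -2.0]
width: 0.0582
gripper_force: 65.3
```

```bash
python3 nudge.py '.04 0 0 .0025 0;.04 0 0 0 0;.04 0 0 0 0'
```

```text
time_s: 29.35
eef_pos: [0.6132, 0.0143, 0.0473]
ee_rot: [0.0, 0.72, 0.694, 0.0]
wrist_force: [-0.2, -0.0, 3.7]
width: 0.0584
gripper_force: 65.8
```

```bash
python3 nudge.py '.04 0 0 .0008 0;.04 0 0 0 0;.075 0 0 -.001 0;.08 0 0 0 0;.08 0 0 0 0;.08 0 0 -.02 0;.085 0 0 -.04 0;.085 0 0 -.04 0;.085 0 0 -.04 0;.085 0 0 0 0'; python3 - <<'E'
from h import *
tool((.5,.0139,.19))
g=grab("side");G=g["color"].astype(float).mean(2)
# top edges of both blanks (hinge side top edge at z=.040)
for xe in(.005,-.037):
    for y in(.022,-.022):
        p=proj(g,fw(xe,y,.040));q=proj(g,fw(xe,y,.012));print(xe,y,p,q,G[int(p[1])-4:int(q[1])+4,int(round(p[0]))].round().astype(int))
# lever geometry: ray to plane y_f=0
c=-np.array(g["R"]).T@g["t"]
for n,p in(("grip end",S(320,66)),("bar",S(355,110)),("knob",S(333,55)),("grip root",S(350,150)),("crank?",S(352,180))):
    d=np.array(g["R"]).T@np.linalg.inv(K(g))@[*p,1];k=-((c[:2]-O)@YF)/(d[:2]@YF);X=c+k*d;print(n,fx(X)[0],X[2])
E
```

```text
time_s: 30.35
eef_pos: [0.6166, 0.0153, 0.1924]
ee_rot: [0.003, 0.72, 0.694, 0.004]
wrist_force: [1.1, 1.0, 1.1]
width: 0.0848
gripper_force: 0.0
tcp [0.6166 0.0153 0.1924] closing yaw -0.03753669117961515 down [ 0.0107  0.0013 -0.9999] shift [-0.0058 -0.1165  0.0012] q7 -0.5573926743365206
0.005 0.022 [242.0905 197.9382] [242.4747 204.3238] [ 93 103 104 104 104 110 107 105 103 118 129 120 118 122 110]
0.005 -0.022 [256.2397 191.9903] [256.3358 198.4132] [ 92  99 104 105 104 109 108 104 111 126 147 166 178 181 182]
-0.037 0.022 [249.2713 208.5638] [249.5155 214.8776] [152 156 154 154 154 136 117 125 127 120 121 113 101  77]
-0.037 -0.022 [263.656  202.3346] [263.6027 208.6932] [127 147 154 154 158 130 126 117 115 114 114  99  87  76]
grip end 0.18241195084981776 0.11694007968086118
bar 0.12422431870781861 0.12145739959667767
knob 0.1550694616344155 0.14782975802067955
grip root 0.14046225227813805 0.06908460402713423
crank? 0.14215865308705472 0.03669001951707851
```

Both blanks are on the nest floor: contact heights matched the 12 mm floor, and the top edges appear at the predicted rows. Next, the cover: go over and behind it with the fingers closed.

```bash
python3 nudge.py '.0 0 0 -.04 0;.0 0 0 -.04 0;.0 0 0 -.03 0;0 -.0425 -.001 0 0;0 -.0425 -.001 0 0;0 -.0425 -.001 0 0;0 -.0425 -.001 0 0;0 -.0425 -.001 0 0;0 0 0 0 0;0 0 0 0 0'; python3 - <<'E'
from h import *
tool(fw(-.225,0,.19),1.537+np.pi/2);print(arm.state()["q"])
f=grab("top");g=grab("side")
# check lid end unaltered & blanks
G=f["color"].astype(float).mean(2)
for y in(.02,-.02):
    a=[proj(f,fw(x,y,.04)) for x in(.045,-.045)];print(a,G[int(round(a[0][1])),int(a[0][0]):int(a[1][0])+1].round().astype(int))
E
```

```text
time_s: 31.4
eef_pos: [0.5986, -0.1998, 0.2948]
ee_rot: [-0.002, 0.721, 0.692, -0.001]
wrist_force: [-0.1, 0.6, 0.2]
width: 0.0003
gripper_force: 0.0
tcp [ 0.5986 -0.1998  0.2948] closing yaw -0.04105146772747517 down [-0.0034  0.0009 -1.    ] shift [0.0101 0.0067 0.1048] q7 -0.10911939764528349
world turn 0.007255140932578286 tool turn -0.007255140932578286
[ 0.6862  0.4938 -0.6232  1.7682  0.3362  0.9916 -0.1091]
[array([231.3679, 191.6249]), array([263.3772, 193.2719])] [ 40  62  84  98  98  97  98  98  99  98  98  99 101  83  75  72  80  87
  37  92 111 110 110 109 110 109 106 100 169 169 128 127 115]
[array([232.2476, 177.5409]), array([264.1333, 179.1397])] [ 42  63  80 113 100  97  98 100  99  99  99 100 103  82  87  80  81  77
  26 121 110 108 105 106 106 106 106  98 167 181  50 132  98]
```

```bash
python3 nudge.py '0 0 .0067 .04 0;0 0 0 .04 0;0 0 0 .025 0;0 0 0 0 0;0 .02 0 0 0;0 .02 0 0 0;0 .02 0 0 0;0 .02 0 0 0;0 .02 0 0 0;0 .02 0 0 0;0 0 0 0 0'; python3 - <<'E'
from h import *
s=arm.state()["eef_pos"];print(s,fx(s))
E
```

```text
time_s: 32.6
eef_pos: [0.6143, -0.073, 0.1973]
ee_rot: [0.003, 0.718, 0.696, 0.004]
wrist_force: [0.3, 0.4, 7.3]
width: -0.0003
gripper_force: 0.0
[ 0.6143 -0.073   0.1973] (np.float64(-0.1078673229108137), np.float64(-0.0050168552106059725))
```

```bash
python3 nudge.py '0 0 0 -.02 0;0 0 0 0 0'; python3 nudge.py '0 .02 .004 0 0;0 .02 0 0 0;0 .02 0 0 0;0 0 0 0 0';  python3 - <<'E'
from h import *
s=arm.state()["eef_pos"];print(s,fx(s))
g=grab("side");crop(g,190,110,120,130,4,"p12");cv2.imwrite("pics/p12.png",np.hstack([cv2.imread("pics/p12.png"),cv2.resize(grab("top")["color"][130:230,180:300],None,fx=2.5,fy=5.2)]))
E
```

```text
time_s: 32.8
eef_pos: [0.6136, -0.0765, 0.2158]
ee_rot: [0.002, 0.719, 0.695, 0.003]
wrist_force: [1.0, 0.2, -0.0]
width: -0.0003
gripper_force: 0.0
time_s: 33.2
eef_pos: [0.6173, -0.0144, 0.2124]
ee_rot: [-0.001, 0.718, 0.696, 0.001]
wrist_force: [-0.4, -0.2, 0.0]
width: -0.0004
gripper_force: 0.0
[ 0.6173 -0.0144  0.2124] (np.float64(-0.04923776794275268), np.float64(-0.006011073120093669))
```

```bash
python3 nudge.py '0 .016 -.005 .008 0;0 .016 0 .01 0;0 .016 0 .016 0;0 .01 0 .01 0;0 .01 0 .012 0;0 0 0 0 0;0 0 0 0 0;0 0 0 0 0'; python3 - <<'E'
from h import *
s=arm.state()["eef_pos"];print(s,fx(s))
E
python3 nudge.py '0 0 0 -.03 0;0 -.03 0 -.03 0;0 0 0 -.03 0;0 0 0 0 0;0 0 0 0 0;0 0 0 0 0;0 0 0 0 0;0 0 0 0 0;0 0 0 0 0;0 0 0 0 0;0 0 0 0 0;0 0 0 0 0'
python3 - <<'E'
from h import *
s=arm.state()["eef_pos"];print(s,fx(s))
g=grab("side");f=grab("top")
a=cv2.resize(g["color"][110:240,180:300],None,fx=4,fy=4,interpolation=2);b=cv2.resize(f["color"][140:230,160:300],None,fx=2.2,fy=520/90)
cv2.imwrite("pics/p13.png",np.hstack([a,b]))
# expected shut lid corners in both
for n,fr in(("side",g),("top",f)): print(n,[proj(fr,fw(x,y,.05)).round(1) for x,y in((.058,.03),(.058,-.03),(.085,.013),(.085,-.013),(-.08,.03),(-.08,-.03))],"keeper top",proj(fr,fw(.074,0,.066)).round(1))
E
```

```text
time_s: 34.1
eef_pos: [0.6153, 0.0488, 0.1563]
ee_rot: [0.0, 0.721, 0.693, 0.0]
wrist_force: [0.9, 0.1, -0.2]
width: 0.0002
gripper_force: 0.0
[0.6153 0.0488 0.1563] (np.float64(0.013842234602817517), np.float64(-0.0018713245792490317))
time_s: 35.3
eef_pos: [0.6138, 0.0197, 0.2459]
ee_rot: [-0.0, 0.72, 0.694, -0.0]
wrist_force: [0.5, -0.4, -0.0]
width: -0.0001
gripper_force: 0.0
[0.6138 0.0197 0.2459] (np.float64(-0.015270375592832267), np.float64(-0.0012961314761821342))
side [array([230.7, 183.9]), array([249.8, 176.2]), array([231.9, 175.5]), array([240.1, 172.3]), array([254.2, 218.9]), array([274.3, 210. ])] keeper top [237.5 172.5]
top [array([226.2, 194.6]), array([227.5, 173.3]), array([216.9, 188. ]), array([217.5, 178.8]), array([275.8, 197.1]), array([276.8, 175.7])] keeper top [220.4 182.8]
```

View pics/p13.png

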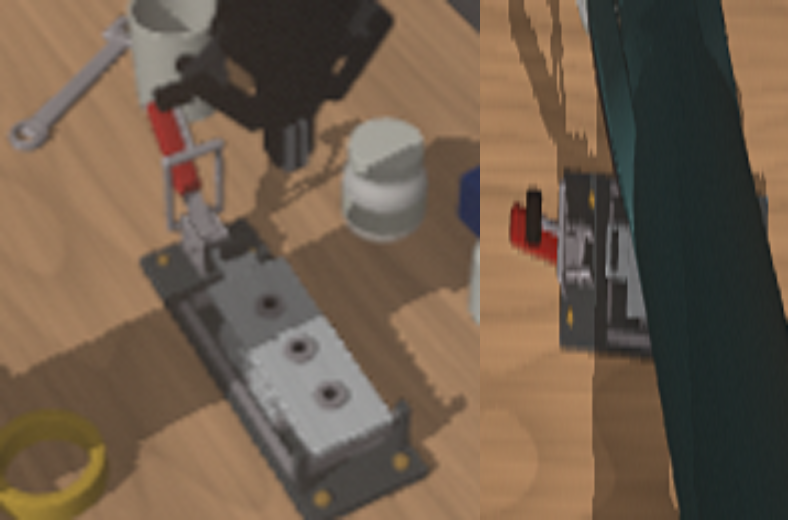

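The cover lies shut and level, its bright plate at side crop (205–400, 260–460), and the loop and lever are unchanged. Now to the knob.

```bash
python3 nudge.py '.06 .043 0 0 0;.06 .043 0 0 0;.06 .043 0 0 0;.06 .043 0 0 0;.06 0 0 0 0;.06 0 0 0 0'; python3 - <<'E'
from h import *
tool(fw(.158,-.0015,.148),1.537+np.pi/2)
f=grab("top");H=cv2.cvtColor(f["color"],cv2.COLOR_BGR2HSV)
g=grab("side");G=g["color"].max(2)
print(G[124:146,212:236])
E
```

```text
time_s: 36.0
eef_pos: [0.6198, 0.1933, 0.2461]
ee_rot: [-0.0, 0.719, 0.695, 0.0]
wrist_force: [-0.2, -0.9, -0.2]
width: 0.0602
gripper_force: 0.0
tcp [0.6198 0.1933 0.2461] closing yaw -0.03401608162884507 down [ 0.      0.0004 -1.    ] shift [-0.0005  0.0001  0.0981] q7 -0.765286349079302
world turn 0.0002197548339486488 tool turn -0.0002197548339486488
[[153 144 146 151 153 153 152 153 149 147 145 143 138 134 128 124 119 113
  107  99  96  91  88  86]
 [157 146 145 149 152 153 152 152 149 148 146 141 139 134 129 124 118 113
  106 100  96  92  87  85]
 [157 146 145 150 153 154 152 151 150 147 144 142 138 134 130 124 119 114
  107 101  95  92  88  84]
 [161 153 146 150 152 153 153 151 150 150 145 143 138 134 128 124 119 114
  107 102  96  91  88  86]
 [161 157 145 150 152 153 153 152 150 148 145 143 139 134 130 126 120 115
  108 103  97  93  90  85]
 [158 154 146 149 152 153 153 152 150 148 145 143 129 102 108 125 121 114
  109 102  96  94  91  86]
 [155 152 145 149 151 152 153 152 150 138 112  99  86  63  77 110 122 116
  110 103  97  93  91  86]
 [157 150 145 149 151 153 141 118 11
[... 779 characters left out ...]
55 151 149 144 140 151 146 140 135 130 125 130 131 114 128 122 122
  125 128 139 149 159 158]
 [157 156 155 150 146 144 148 149 141 136 132 123 129 139 117 124 135 149
  149 150 152 152 156 158]
 [157 158 157 154 149 146 147 152 144 138 134 127 125 129 126 126 151 158
  157 156 154 152 151 156]
 [159 158 158 156 152 140 136 151 149 140 135 130 121 123 134 123 151 156
  158 158 155 153 151 154]
 [161 159 157 158 155 147 140 149 152 143 138 134 125 131 139 122 139 152
  155 157 158 155 152 151]
 [162 161 159 158 155 154 148 144 152 145 139 134 131 128 130 128 131 151
  152 156 150 139 140 138]
 [161 161 160 159 157 158 150 141 149 146 139 136 133 123 123 133 125 145
  131 141 138 132 132 124]]
```

```bash
python3 nudge.py '.06 0 0 .04 0;.06 0 0 .035 0;.06 0 0 .02 0;.06 0 0 0.003 0;.06 0 0 0 0;0 0 0 0 0;0 0 0 0 0;0 0 0 0 0;0 0 0 0 0;0 0 0 0 0'; python3 - <<'E'
from h import *
s=arm.state()["eef_pos"];print(s,fx(s))
E
```

```text
time_s: 37.1
eef_pos: [0.6203, 0.1923, 0.1489]
ee_rot: [0.0, 0.72, 0.694, 0.001]
wrist_force: [-1.4, 0.7, 3.9]
width: 0.0226
gripper_force: 59.9
[0.6203 0.1923 0.1489] (np.float64(0.15742763154990938), np.float64(-0.0019726322474893565))
```

```bash
cat > k.py <<'E'
import numpy as np
A=np.array([120,36.]);u=lambda a:np.array([np.cos(a),np.sin(a)])
def fk(th,ga):
    pin=A+20*u(th-.576);bar=pin+72*u(ga);return bar,bar+42*u(ga-np.radians(48))
from scipy.optimize import fsolve
def ik(k,g): return fsolve(lambda q:fk(*q)[1]-k,g)
E
python3 - <<'E'
from k import *
for k0 in((157.5,145.7),(158.5,144.7),(157.5,148)):
    q=ik(k0,(.83,1.69));print(k0,q[0],np.degrees(q[1]),fk(*q)[0])
q0=ik((157.5,145.7),(.83,1.69))
last=np.array((157.5,145.7))
W=[(1.0,115),(1.15,130),(1.35,145),(1.55,158),(1.6,165),(1.6,172),(1.55,177),(1.2,175),(1.1,174)]
for th,g in W:
    b,k=fk(th,np.radians(g));print(th,g,"bar",b.round(1),"knob",k.round(1),"d",(k-last).round(1));last=k
E
```

```text
(157.5, 145.7) 0.9072211955427731 97.10706583915523 [130.004801   113.95076329]
(158.5, 144.7) 0.8617185870234679 96.70498358997486 [130.78267454 113.14449542]
(157.5, 148) 1.0427067859605004 96.52253436842072 [129.68233179 116.53291663]
1.0 115 bar [107.8 109.5] knob [124.2 148.1] d [-33.3   2.4]
1.15 130 bar [ 90.5 102. ] knob [ 96.4 143.6] d [-27.9  -4.5]
1.35 145 bar [75.3 91.3] knob [ 70.2 133. ] d [-26.2 -10.6]
1.55 158 bar [64.5 79.5] knob [ 50.1 119. ] d [-20.1 -14. ]
1.6 165 bar [60.9 71.7] knob [ 41.8 109.1] d [-8.3 -9.8]
1.6 172 bar [59.1 63.1] knob [35.6 97.9] d [ -6.2 -11.2]
1.55 177 bar [59.3 56.3] knob [32.9 89. ] d [-2.7 -9. ]
1.2 175 bar [64.5 54. ] knob [39.2 87.5] d [ 6.3 -1.4]
1.1 174 bar [65.7 53.5] knob [41.  87.5] d [1.8 0. ]
```

```bash
python3 nudge.py '0 -.0167 0 -.0012 0;0 -.0167 0 -.0012 0;0 -.014 0 .0022 0;0 -.014 0 .0023 0;0 -.0131 0 .0053 0;0 -.0131 0 .0053 0;0 -.01 0 .007 0;0 -.01 0 .007 0;0 0 0 0 0;0 0 0 0 0'; python3 - <<'E'
from h import *
from k import ik,fk
s=arm.state()["eef_pos"];x,y=fx(s);print(s,x,y);k=(x*1e3,s[2]*1e3-3.2);q=ik(k,(1.55,2.76));print(k,q[0],np.degrees(q[1]),fk(*q)[0])
tool(fw(.0418,-.0015,.1123),1.537+np.pi/2)
E
```

```text
time_s: 38.1
eef_pos: [0.6175, 0.0897, 0.1246]
ee_rot: [-0.001, 0.72, 0.694, 0.005]
wrist_force: [-4.0, 10.5, 15.2]
width: 0.0227
gripper_force: 58.4
[0.6175 0.0897 0.1246] 0.054789363281126706 -0.002653170420581948
(np.float64(54.789363281126704), np.float64(121.36182013303764)) 1.4499028816964354 155.41856592121852 [67.3621 81.2878]
tcp [0.6175 0.0897 0.1246] closing yaw -0.03542385795195644 down [ 0.0051  0.0083 -1.    ] shift [-0.0131 -0.0012  0.0121] q7 -0.7264540443958727
world turn 0.001627531157059714 tool turn -0.001627531157059714
```

```bash
python3 nudge.py '0 -.006 0 .004 0;0 -.005 0 .006 0;0 0 0 0 0;0 -.003 0 .0055 0;0 -.003 0 .0055 0;0 0 0 0 0;0 0 0 0 0'; python3 - <<'E'
from h import *
from k import ik,fk
s=arm.state()["eef_pos"];x,y=fx(s);print(s,x,y);k=(x*1e3,s[2]*1e3-3.2);q=ik(k,(1.55,2.9));print(k,q[0],np.degrees(q[1]),fk(*q)[0])
tool(fw(.0329,-.0015,.092),1.537+np.pi/2)
E
```

```text
time_s: 38.8
eef_pos: [0.6157, 0.0654, 0.1008]
ee_rot: [0.001, 0.721, 0.693, -0.0]
wrist_force: [-0.6, 0.8, 3.0]
width: 0.0227
gripper_force: 58.7
[0.6157 0.0654 0.1008] 0.03051102013234087 -0.0016565033881174892
(np.float64(30.51102013234087), np.float64(97.59006282792073)) 1.8254024196809226 173.3382376926701 [54.8039 63.3285]
tcp [0.6157 0.0654 0.1008] closing yaw -0.03829085353368258 down [ 0.0008 -0.0013 -1.    ] shift [ 0.0024 -0.0002  0.0088] q7 -0.722804602113646
world turn 0.004494526738786142 tool turn -0.004494526738786142
```

```bash
python3 nudge.py '0 .001 0 .005 0;0 .001 0 .004 0;0 0 0 0 0;0 0 0 0 0'; python3 - <<'E'
from h import *
from k import ik,fk
s=arm.state()["eef_pos"];x,y=fx(s);k=(x*1e3,s[2]*1e3-3.2);q=ik(k,(1.55,2.9));print(k,q[0],np.degrees(q[1]),fk(*q)[0])
E
python3 nudge.py '0 .003 0 .001 0;0 .003 0 .0005 0;0 0 0 0 0;0 0 0 0 0'; python3 - <<'E'
from h import *
from k import ik,fk
s=arm.state()["eef_pos"];x,y=fx(s);k=(x*1e3,s[2]*1e3-3.2);q=ik(k,(1.55,2.9));print(k,q[0],np.degrees(q[1]),fk(*q)[0])
E
```

```text
time_s: 39.2
eef_pos: [0.616, 0.0641, 0.0924]
ee_rot: [0.002, 0.721, 0.693, -0.003]
wrist_force: [-3.6, -5.6, 17.6]
width: 0.0221
gripper_force: 69.4
(np.float64(29.215090279641434), np.float64(89.20555807163142)) 1.7304573045986944 177.8682690558029 [56.1381 56.9697]
time_s: 39.6
eef_pos: [0.616, 0.0642, 0.092]
ee_rot: [0.005, 0.722, 0.692, -0.007]
wrist_force: [-5.9, -12.8, 28.5]
width: 0.022
gripper_force: 70.6
(np.float64(29.305022045970897), np.float64(88.75619792468497)) 1.7187293590627855 178.07284170921963 [56.343  56.6167]
```

```bash
python3 nudge.py '0 0 0 -.002 0;0 0 0 0 0;0 0 0 0 0'; python3 nudge.py '0 .002 0 -.001 0;0 .002 0 0 0;0 0 0 0 0;0 0 0 0 0';python3 - <<'E'
from h import *
from k import ik,fk
s=arm.state()["eef_pos"];x,y=fx(s);k=(x*1e3,s[2]*1e3-3.2);q=ik(k,(1.55,2.9));print(k,q[0],np.degrees(q[1]),fk(*q)[0])
f=grab("top");g=grab("side")
a=cv2.resize(g["color"][130:210,190:270],None,fx=5,fy=5,interpolation=2);b=cv2.resize(f["color"][140:220,170:250],None,fx=5,fy=5)
cv2.imwrite("pics/p14.png",np.hstack([a,b]))
E
```

```text
time_s: 39.9
eef_pos: [0.6157, 0.0651, 0.0929]
ee_rot: [0.004, 0.722, 0.692, -0.006]
wrist_force: [-4.7, -11.4, 21.7]
width: 0.0228
gripper_force: 69.8
time_s: 40.3
eef_pos: [0.6156, 0.0662, 0.0933]
ee_rot: [0.005, 0.722, 0.691, -0.008]
wrist_force: [-4.8, -15.5, 19.7]
width: 0.0223
gripper_force: 69.9
(np.float64(31.27980006196796), np.float64(90.14063841319225)) 1.6488324097107905 176.906055556818 [57.6577 57.4572]
```

View pics/p14.png

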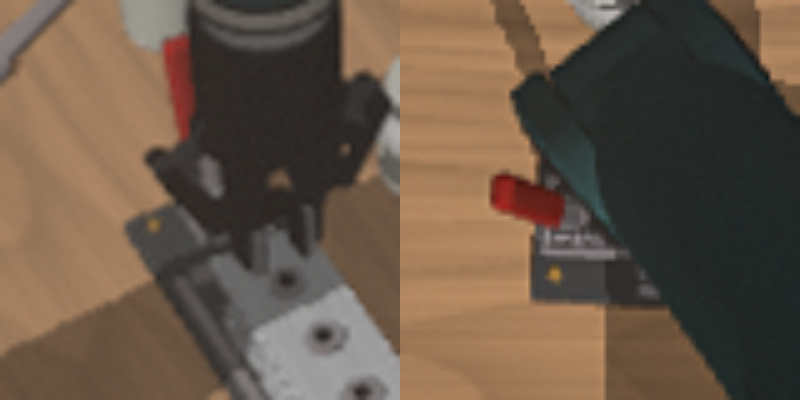

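The gripper holds the knob over the cover. The red grip shows in the side crop at (165–190, 40–135), and in the top crop with its tip near (492,190). I'll measure the lever angle from the tip.

```bash
cat > lev.py <<'E'
from h import *
def redm(fr,roi):
    H=cv2.cvtColor(fr["color"],cv2.COLOR_BGR2HSV);u,v,w,h=roi;hh=H[v:v+h,u:u+w]
    m=cv2.inRange(hh,(0,140,50),(8,255,255))|cv2.inRange(hh,(172,140,50),(180,255,255))
    n,l,st,c=cv2.connectedComponentsWithStats(m)
    if n<2: return None
    i=1+np.argmax(st[1:,4]);return np.argwhere(l==i)[:,::-1]+[u,v]
def ray0(g,p):
    c=-np.array(g["R"]).T@g["t"];d=np.array(g["R"]).T@np.linalg.inv(K(g))@[*p,1.];k=-((c[:2]-O)@YF)/(d[:2]@YF);X=c+k*d;return np.r_[fx(X)[0],X[2]]*1e3
if __name__=="__main__":
    f=grab("top");g=grab("side")
    for n,fr,roi in(("side",g,(190,90,70,110)),("top",f,(130,150,80,50))):
        p=redm(fr,roi)
        if p is None: print(n,"none");continue
        r=cv2.fitLine(p.astype(np.float32),cv2.DIST_L2,0,.01,.01).ravel();t=(p-r[2:])@r[:2];e=[r[2:]+r[:2]*t.min(),r[2:]+r[:2]*t.max()]
        print(n,len(p),"ends",e,"in plane y_f=0:",[ray0(fr,q).round(1) for q in e] if n=="side" else [fx(cast(fr,*q,.13)) for q in e])
    s=arm.state();print(s["eef_pos"],fx(s["eef_pos"]),s["wrist_force"],s["time_s"])
E
python3 lev.py
```

```text
side 81 ends [array([224.7153, 137.8124]), array([226.8036, 156.9121])] in plane y_f=0: [array([144.6, 139.7]), array([142.8,  68. ])]
top 107 ends [array([187.6169, 177.0254]), array([201.8694, 182.3497])] in plane y_f=0: [(np.float64(0.15238650599790904), np.float64(-0.002711132958577021)), (np.float64(0.1141670543333419), np.float64(0.009345439133873276))]
[0.6156 0.0662 0.0934] (np.float64(0.031277148572000965), np.float64(-0.001560080322100946)) [ -4.2235 -14.1866  19.7891] 40.5
```

```bash
python3 nudge.py '.04 -.002 0 -.002 0;.05 0 0 0 0;.055 0 0 0 0;.055 0 0 -.02 0;.055 0 0 -.03 0;.055 0 0 -.04 0;.055 -.03 0 -.04 0;.055 -.04 0 0 0;.055 -.04 0 0 0;.055 -.04 0 0 0;.055 0 0 0 0'; python3 lev.py; python3 - <<'E'
from h import *
f=grab("top");g=grab("side")
for p in((.039,0,.088),(.065,0,.054)): print(proj(f,fw(*p)),proj(g,fw(*p)))
print("top");print(f["color"][172:196,214:246].max(2))
a=cv2.resize(g["color"][130:210,190:270],None,fx=5,fy=5,interpolation=2);b=cv2.resize(f["color"][140:220,180:260],None,fx=5,fy=5)
cv2.imwrite("pics/p15.png",np.hstack([a,b]))
E
```

```text
time_s: 41.6
eef_pos: [0.6094, -0.0814, 0.2232]
ee_rot: [0.001, 0.724, 0.69, -0.003]
wrist_force: [0.8, -0.5, -0.2]
width: 0.0553
gripper_force: 0.0
side 137 ends [array([225.0227, 137.6237]), array([229., 159.])] in plane y_f=0: [array([142.2, 142.2]), array([127.5,  72.7])]
top 106 ends [array([187.6469, 176.9175]), array([201.8519, 182.3847])] in plane y_f=0: [(np.float64(0.15232933637006682), np.float64(-0.0029983309689144157)), (np.float64(0.11420600752189428), np.float64(0.00943925666479781))]
[ 0.61   -0.074   0.2239] (np.float64(-0.10905706957163054), np.float64(-0.0006722167122064637)) [-0.2801  0.8256  0.5867] 41.7
[232.3855 182.4016] [242.9167 175.1202]
[224.184  183.5608] [239.1295 177.4418]
top
[[ 50  53  51  50  49  85  98  99  98  98  99 100  99  85  87  82  85  82
   81  70  63  71  72  60  58  60  59  62  62  52  54  53]
 [ 52  51  51  57  48  72  81  90  91  91  91  91  91  81 105  93  94  94
   93  91  82  99  99  97 106  96  95  95  93  95  93  93]
 [ 53  51  52  69  52  58  56  49  49  45  55  51  56  62 122 120 119 118
  118 117 126 125 122 119 145 112 110 109 1
[... 2109 characters left out ...]
2 113 113 113 115 113 114 113 113]
 [120 121 123 114 166 170 157  85  80  88  70  47  53 123 119 116 117 115
  116 114 114 114 114 115 115 113 113 113 113 112 112 113]
 [ 62  62  61  58  87  78  41  44  47  51  48  47  66 120 117 114 116 114
  116 116 116 117 116 116 117 116 115 116 115 115 115 115]
 [ 68  69  68  55  96  79  49  50  53  53  52  49  74 126 118 117 117 118
  117 115 115 116 116 116 115 115 116 116 116 115 115 115]
 [ 70  73  72  58  99  78  51  53  52  52  52  49  70 131 117 116 114 115
  120 110 111 110 110 112 112 114 113 112 111 117 117 117]
 [ 70  71  70  57  84  65  50  51  52  51  53  50  48  48  47  48  35  36
   78  71  84  76  80  92  92 102  98  96 102 122 127 128]]
```

```bash
python3 - <<'E'
from h import *
g=grab("side");f=grab("top")
for nm,fr,roi,t in(("side",g,(222,145,45,45),50),("top",f,(222,170,20,22),42)):
    u,v,w,h=roi;m=cv2.inRange(fr["color"][v:v+h,u:u+w].max(2),0,t)
    n,l,st,c=cv2.connectedComponentsWithStats(m);print(nm,[(st[i]+[u,v,0,0,0],c[i]+[u,v]) for i in range(1,n) if st[i,4]>6])
for z,x in((.088,.039),(.09,.044),(.1,.046),(.112,.051)): print(x,z,proj(f,fw(x,0,z)),proj(g,fw(x,0,z)))
print(g["color"][150:184,228:256].max(2))
E
```

```text
side [(array([238, 145,  29,  41, 445]), array([256.1079, 164.5236]))]
top [(array([228, 178,   6,   8,  48]), array([230.5, 181.5])), (array([239, 183,   3,   3,   7]), array([240.    , 183.7143]))]
0.039 0.088 [232.3855 182.4016] [242.9167 175.1202]
0.044 0.09 [230.4678 182.2089] [242.045  173.4336]
0.046 0.1 [229.3634 181.6693] [241.5634 170.4122]
0.051 0.112 [227.03   180.9591] [240.5354 166.1246]
[[117 116 106 125 162 159 155 155 157 160 159 156 153 151 156 157 158 160
  163 163 161 159 161 166 141  56  61  79]
 [119 114 108 122 154 161 158 155 155 159 160 158 155 152 153 157 157 157
  161 163 164 161 159 152 122  74  77  80]
 [119 115 112 114 143 164 161 157 155 159 160 159 157 154 140 126 146 156
  158 162 167 155 128 107  92  79  81  76]
 [118 117 114 115 140 166 165 161 157 156 159 159 152 126  91  75  96 129
  154 150 131 110  91  81  80  81  77  67]
 [120 117 114 110 130 165 165 162 159 155 158 160 140  76  48  48  53  84
  122 121  90  82  81  81  80  78  70  58]
 [120 118 114 106 123 160 164 165 161 158 155 150 119  49  49  54  63  71
   82  90  82  82  82  78  73  67  6
[... 2583 characters left out ...]
 74  86 101  87  78  84  80  81  94 105 108 110 111 104 107 105 104 103
  102 103 103  93  61  49  56  61  50  50]
 [ 75  77  82  81  74  76  74  71  86 105 106 107 109 106 107 106 104 104
  102 103 104 102  92  91  93  83  52  52]
 [ 75  74  75  72  74  79  96 104  99 105 106 107 105 107 107 106 104 103
  103 102 103 103 104 103 105  91  58  52]
 [ 74  73  73  78  90  98 106 111 105 104 105 105 104 105 107 107 107 105
  103 102 102 103 104 103 104  94  66  50]
 [ 75  76  77  86 100 105 106 108 106 106 105 105 105 105 105 107 107 103
  103 100 103 102 104 103 103  96  77  52]
 [ 78  83  86  88  97 108 105 106 107 106 104 105 104 106 106 106 104  99
   93  92  93  98 102 104 104 102  89  64]]
```

```bash
python3 nudge.py '0 .038 .001 0 0;0 .038 0 0 0;0 .038 0 0 0;0 .037 0 0 0;0 0 0 .03 0;0 0 0 .03 0;0 0 0 .02 0;0 0 0 0 0;0 0 0 0 0'; python3 - <<'E'
from h import *
tool(fw(.042,0,.121),1.537+np.pi/2)
E
```

```text
time_s: 42.8
eef_pos: [0.6169, 0.0794, 0.145]
ee_rot: [-0.0, 0.72, 0.694, 0.0]
wrist_force: [-0.0, 0.1, 0.4]
width: -0.0001
gripper_force: 0.0
tcp [0.6169 0.0794 0.145 ] closing yaw -0.035384133815649095 down [-0.0002  0.0007 -1.    ] shift [-0.0025 -0.0024  0.024 ] q7 -0.697777196559486
world turn 0.001587807020753118 tool turn -0.001587807020753118
```

```bash
python3 nudge.py '0 -.0025 -.0024 .012 0;0 0 0 0 0;0 0 0 0 0'; python3 nudge.py '0 0 0 .006 0;0 0 0 0 0;0 0 0 0 0'; python3 nudge.py '0 0 0 .004 0;0 0 0 0 0;0 0 0 0 0'; python3 nudge.py '0 0 0 .003 0;0 0 0 0 0;0 0 0 0 0'
```

```text
time_s: 43.1
eef_pos: [0.6144, 0.0753, 0.1331]
ee_rot: [0.0, 0.72, 0.694, 0.0]
wrist_force: [-0.6, 0.1, 0.1]
width: 0.0
gripper_force: 0.0
time_s: 43.4
eef_pos: [0.6156, 0.0749, 0.1294]
ee_rot: [0.002, 0.72, 0.693, 0.0]
wrist_force: [-3.2, -2.9, 14.1]
width: -0.0003
gripper_force: 7.0
time_s: 43.7
eef_pos: [0.6159, 0.0742, 0.128]
ee_rot: [0.003, 0.721, 0.693, -0.001]
wrist_force: [-6.6, -6.0, 31.0]
width: 0.0
gripper_force: 15.0
time_s: 44.0
eef_pos: [0.6162, 0.0737, 0.127]
ee_rot: [0.004, 0.721, 0.693, -0.001]
wrist_force: [-10.4, -6.9, 42.8]
width: -0.0001
gripper_force: 21.3
```

```bash
python3 nudge.py '0 0 0 -.04 0;0 0 0 -.04 0;0 0 0 -.04 0;0 .01 -.045 0 0;0 .01 -.045 0 0;0 .045 -.015 0 0;0 .045 0 0 0;0 .045 0 0 0;0 .045 0 0 0;0 .03 0 0 0;0 0 0 0 0'; python3 lev.py; python3 - <<'E'
from h import *
f=grab("top");g=grab("side")
a=cv2.resize(g["color"][125:200,205:270],None,fx=6.15,fy=8,interpolation=2);b=cv2.resize(f["color"][155:215,180:245],None,fx=6.15,fy=10,interpolation=2)
print(a.shape,b.shape)
cv2.imwrite("pics/p16.png",np.hstack([a,b]))
for nm,fr,roi,t in(("side",g,(222,145,45,45),52),("top",f,(222,170,20,22),42)):
    u,v,w,h=roi;m=cv2.inRange(fr["color"][v:v+h,u:u+w].max(2),0,t)
    n,l,st,c=cv2.connectedComponentsWithStats(m);print(nm,[(st[i]+[u,v,0,0,0],c[i]+[u,v]) for i in range(1,n) if st[i,4]>6])
E
```

```text
time_s: 45.1
eef_pos: [0.5171, 0.3161, 0.241]
ee_rot: [-0.002, 0.718, 0.696, 0.003]
wrist_force: [-0.7, 0.6, -0.2]
width: -0.0003
gripper_force: 0.0
side 124 ends [array([224.8009, 137.8306]), array([229.2658, 158.9438])] in plane y_f=0: [array([144. , 140.1]), array([125.5,  74.7])]
top 105 ends [array([188.215 , 177.1855]), array([202.2747, 182.2353])] in plane y_f=0: [(np.float64(0.15079098346922765), np.float64(-0.0023699665134119916)), (np.float64(0.11313218701032801), np.float64(0.008992789691699135))]
[0.5178 0.3099 0.2398] (np.float64(0.27145447236902903), np.float64(0.10444940839576702)) [ 0.4935 -0.9665 -0.7464] 45.2
(600, 400, 3) (600, 400, 3)
side [(array([238, 168,   9,   7,  38]), array([242.0263, 170.8684]))]
top [(array([227, 178,   7,   8,  49]), array([230.4286, 181.5102])), (array([239, 183,   3,   3,   7]), array([240.    , 183.7143]))]
```

View pics/p16.png

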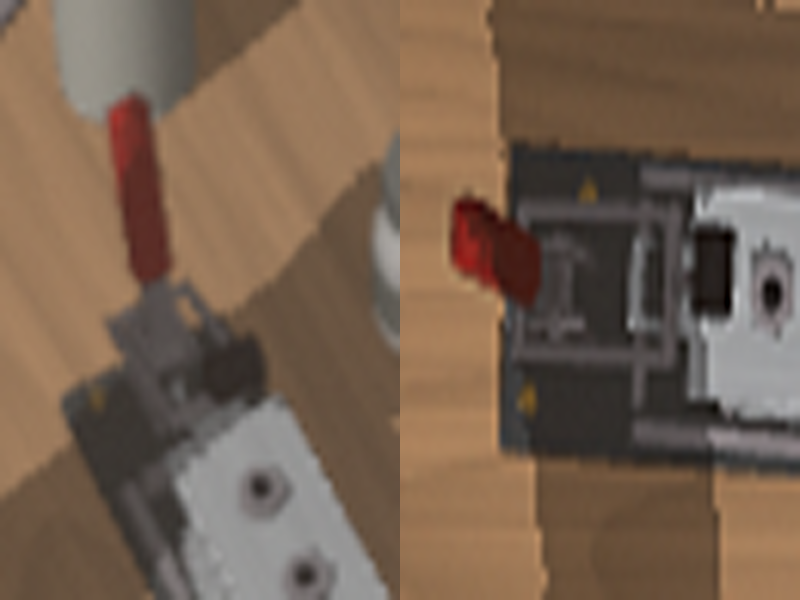

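The top crop shows the loop frame at (520–680, 205–360), its bar at x≈672 on the hinge side of the keeper (x≈650). But the knob at (712,272) reads about 10 mm higher than it should when seated. I'll check whether the cover is fully level.

```bash
python3 - <<'E'
from h import *
f=grab("top");g=grab("side")
A=lambda u,v:(205+u/6.15-.42,125+v/8-.44);B=lambda u,v:(180+(u-400)/6.15-.42,155+v/10-.45)
for n,t,s in(("cornerY-",(700,188),(285,395)),("cornerY+",(692,400),(180,465)),("knob",None,None)):
    X=tri(f,B(*t),g,A(*s)) if t else tri(f,(230.43,181.51),g,(242.03,170.87))
    print(n,np.round(fx(X),4),X[2].round(4),"reproj",proj(f,X).round(1),proj(g,X).round(1), B(*t) if t else "")
# holes on the lid: dark spots in both views
for nm,fr,roi in(("top",f,(234,176,40,16)),("side",g,(240,178,26,32))):
    u,v,w,h=roi;m=cv2.inRange(fr["color"][v:v+h,u:u+w].max(2),0,75)
    n,l,st,c=cv2.connectedComponentsWithStats(m);print(nm,[(st[i,4],(c[i]+[u,v]).round(2)) for i in range(1,n) if 2<st[i,4]<30])
# lid long edges in side view near the hinge and latch: profile columns
G=g["color"].astype(float).mean(2)
for x in(-.05,0,.03,.05):
    for y in(.03,):
        p=proj(g,fw(x,y,.05));r=int(round(p[1]));print(x,p.round(1),G[r,int(p[0])-8:int(p[0])+9].round().astype(int))
E
```

```text
cornerY- [ 0.0536 -0.0295] 0.0633 reproj [228.6 172.8] [250.2 174.1] (228.36048780487806, 173.35000000000002)
cornerY+ [0.0535 0.0269] 0.0566 reproj [227.6 193.3] [232.3 182.9] (227.05967479674797, 194.55)
knob [ 0.0432 -0.0003] 0.1007 reproj [230.4 181.6] [242.1 170.9] 
top [(np.int32(9), array([240., 184.])), (np.int32(8), array([255.12, 184.88])), (np.int32(10), array([270.3, 185.6]))]
side [(np.int32(5), array([246.8, 185.6])), (np.int32(6), array([254. , 196.5])), (np.int32(5), array([262., 208.]))]
-0.05 [248.8 210.8] [ 87 107 118 106  88 119 142 137 120 132 165 165 154 155 154 152 152]
0 [240.2 197.9] [100 118 115  98 105 143 143 146 144 141 147 148 154 154 152 152 152]
0.03 [235.2 190.6] [ 64  76  82  75  62  55  55  80 114 135 149 150 152 154 154 151 151]
0.05 [232.  185.8] [ 54  61  75  81  75  69  74  70  65  62  90 143 165 151 152 153 152]
```

```bash
python3 - <<'E'
from h import *
f=grab("top");g=grab("side")
for t,s in(((240,184),(246.8,185.6)),((255.12,184.88),(254,196.5)),((270.3,185.6),(262,208))):
    X=tri(f,t,g,s);print(np.round(fx(X),4),X[2].round(4),(proj(f,X)-t).round(2))
for x in(.021,-.021,-.063):
    for z in(.046,.05): print(x,z,proj(f,fw(x,0,z)).round(1),proj(g,fw(x,0,z)).round(1))
# side-view long edge y_f=+.03, subpixel in columns direction
G=g["color"].astype(float).mean(2)
for x in(.045,.03,.015,0,-.02,-.04,-.06):
    r=int(round(proj(g,fw(x,.03,.05))[1]));u0=int(proj(g,fw(x,.03,.05))[0]);row=G[r,u0-8:u0+9]
    d=np.diff(row);i=np.argmax(d);print(x,"edge u",u0-8+i+.5,"pred",proj(g,fw(x,.03,.05))[0].round(1), row.astype(int))
E
```

```text
[ 0.02   -0.0004] 0.0636 [ 0.08 -0.2 ]
[-0.0216 -0.0003] 0.061 [ 0.07 -0.17]
[-0.0636 -0.0011] 0.0576 [ 0.11 -0.25]
0.021 0.046 [240.2 184.7] [246.5 189.7]
0.021 0.05 [240.1 184.5] [246.4 188.7]
-0.021 0.046 [255.1 185.5] [253.7 200. ]
-0.021 0.05 [255.1 185.3] [253.6 199. ]
-0.063 0.046 [270.2 186.3] [261.2 210.8]
-0.063 0.05 [270.2 186.1] [261.2 209.9]
0.045 edge u 233.5 pred 232.8 [ 60  71  80  78  68  60  58  56  55  65 111 148 149 151 154 154 150]
0.03 edge u 234.5 pred 235.2 [ 63  75  82  75  60  53  55  78 114 133 148 149 151 154 153 151 149]
0.015 edge u 234.5 pred 237.7 [ 62  75  96 103  72  86 123 137 140 142 155 163 152 153 153 152 150]
0 edge u 236.5 pred 240.2 [100 118 115  98 104 142 144 145 145 140 147 147 154 154 152 150 152]
-0.02 edge u 240.5 pred 243.6 [ 93 114 115  97  74  99 134 142 150 145 148 150 153 156 152 150 152]
-0.04 edge u 242.5 pred 247.0 [107 117 105  86 119 143 145 156 162 159 164 154 155 153 151 152 153]
-0.06 edge u 246.5 pred 250.6 [105 118 115 100 107 146 140 118 122 142 155 152 154 153 151 151 154]
```

The drill-bush heights rise towards the latch by about 0.07 rad, so the cover isn't level. Something props it up, most likely the first blank sitting askew. I'll unhook the loop, reopen the cover and reseat that blank.

```bash
python3 nudge.py '.06 -.045 .02 0 0;.06 -.045 .02 0 0;.06 -.045 .02 0 0;.06 -.045 .02 0 0;.06 -.045 .02 0 0;.06 0 0 0 0;.06 0 0 0 0'; python3 - <<'E'
from h import *
tool(fw(.043,0,.104),1.537+np.pi/2)
E
```

```text
time_s: 46.2
eef_pos: [0.6101, 0.0777, 0.2395]
ee_rot: [0.0, 0.722, 0.692, -0.0]
wrist_force: [-0.7, 0.3, 0.1]
width: 0.06
gripper_force: 0.0
tcp [0.6101 0.0777 0.2395] closing yaw -0.042968870782512984 down [-0.0004 -0.0006 -1.    ] shift [0.0005 0.0044 0.1355] q7 -0.6251973439657605
world turn 0.009172543987616244 tool turn -0.009172543987616244
```

```bash
python3 nudge.py '.06 0 .0044 .04 -.009;.06 0 0 .04 0;.06 0 0 .035 0;.06 0 0 .0205 0;.06 0 0 0 0;0 0 0 0 0;0 0 0 0 0;0 0 0 0 0;0 0 0 0 0'; python3 nudge.py '0 0 0 -.01 0;0 .005 0 -.01 0;0 .011 0 -.007 0;0 .011 0 -.006 0;0 .013 0 -.0053 0;0 .013 0 -.0053 0;0 .014 0 -.0022 0;0 .014 0 -.0022 0;0 .0167 0 .001 0;0 .0167 0 .001 0;0 0 0 0 0'; python3 lev.py; python3 - <<'E'
from h import *
from k import ik,fk
s=arm.state()["eef_pos"];x,y=fx(s);k=(x*1e3,s[2]*1e3-3.2);q=ik(k,(.9,1.7));print(k,q[0],np.degrees(q[1]),fk(*q)[0],arm.state()["width"])
E
```

```text
time_s: 47.1
eef_pos: [0.6158, 0.0814, 0.1063]
ee_rot: [0.001, 0.717, 0.697, 0.002]
wrist_force: [0.6, 0.1, 4.0]
width: 0.0228
gripper_force: 60.1
time_s: 48.2
eef_pos: [0.619, 0.1948, 0.1508]
ee_rot: [0.002, 0.716, 0.698, 0.0]
wrist_force: [4.6, -4.0, -3.0]
width: 0.0224
gripper_force: 59.2
side 48 ends [array([221.7334, 139.0558]), array([223.78  , 148.8368])] in plane y_f=0: [array([168.3, 116.8]), array([160.2,  85.6])]
top none
[0.6191 0.1931 0.1508] (np.float64(0.1582634459220286), np.float64(-0.000759884994325378)) [ 4.1674 -1.9098 -0.3895] 48.3
(np.float64(158.2634459220286), np.float64(147.59855507738027)) 1.0270732351825669 96.17469441723247 [130.2553 116.3009] 0.022528824591803998
```

```bash
python3 nudge.py '.05 0 0 0 0;.06 0 0 0 0;.06 0 0 -.03 0;.06 0 0 -.04 0;.05 -.042 0 0 0;.05 -.042 0 0 0;.05 0 0 0 0;.05 0 0 0 0'; python3 - <<'E'
from h import *
tool(fw(.074,0,.072),1.537+np.pi/2)
E
```

```text
time_s: 49.1
eef_pos: [0.6142, 0.1096, 0.2202]
ee_rot: [-0.0, 0.718, 0.696, -0.001]
wrist_force: [-0.5, 0.4, 0.3]
width: 0.0494
gripper_force: 0.0
tcp [0.6142 0.1096 0.2202] closing yaw -0.03106916917106978 down [-0.0013 -0.0004 -1.    ] shift [-0.0005  0.0015  0.1482] q7 -0.6759476223134603
world turn -0.0027271576238270256 tool turn 0.0027271576238270256
```

```bash
python3 nudge.py '.05 0 .0015 .04 0;.05 0 0 .04 0;.05 0 0 .04 0;.05 0 0 .018 0;.05 0 0 .01 0;.05 0 0 0 0;0 0 0 0 0;0 0 0 0 0;0 0 0 0 0;0 0 0 0 0'; python3 - <<'E'
from h import *
s=arm.state()["eef_pos"];print(fx(s),s[2])
E
```

```text
time_s: 50.1
eef_pos: [0.6171, 0.112, 0.0739]
ee_rot: [0.0, 0.717, 0.697, 0.001]
wrist_force: [-1.5, 0.4, 5.3]
width: 0.024
gripper_force: 59.7
(np.float64(0.07708296373333863), np.float64(-0.0014903953702788948)) 0.07387840058617726
```

```bash
python3 nudge.py '0 -.002 0 -.015 0;0 -.003 0 -.0155 0;0 -.0055 0 -.016 0;0 -.006 0 -.016 0;0 -.0085 0 -.0145 0;0 -.009 0 -.0145 0;0 -.0115 0 -.0125 0;0 -.0115 0 -.0125 0;0 -.0135 0 -.01 0;0 -.0138 0 -.01 0;0 -.0115 0 -.0055 0;0 -.0115 0 -.0055 0'; python3 - <<'E'
from h import *
s=arm.state()["eef_pos"];print(fx(s),s[2],arm.state()["wrist_force"])
E
```

```text
time_s: 51.3
eef_pos: [0.6131, 0.0002, 0.2195]
ee_rot: [0.001, 0.718, 0.696, -0.001]
wrist_force: [6.7, -2.4, -15.1]
width: 0.0226
gripper_force: 59.5
(np.float64(-0.03479914364053201), np.float64(-0.001330547011271795)) 0.21953981860116653 [  6.7367  -2.4005 -15.1113]
```

```bash
python3 nudge.py '0 -.016 0 -.0045 0;0 -.016 0 -.0045 0;0 -.0168 0 -.0015 0;0 -.0168 0 -.001 0;0 -.0168 0 .001 0;0 -.0168 0 .003 0;0 0 0 0 0;.04 0 0 0 0;.05 0 0 0 0;.05 0 0 -.03 0;.05 0 0 -.05 0;.05 0 0 0 0'; python3 - <<'E'
from h import *
tool((.50,-.03,.30));tool((.50,.25,.30))
E
```

```text
time_s: 52.5
eef_pos: [0.6146, -0.0936, 0.3139]
ee_rot: [0.004, 0.716, 0.698, 0.004]
wrist_force: [1.0, 0.7, 0.3]
width: 0.0498
gripper_force: 0.0
tcp [ 0.6146 -0.0936  0.3139] closing yaw -0.026614100184766596 down [ 0.0121 -0.0006 -0.9999] shift [ 0.0605 -0.1164  0.0125] q7 -0.2743858920601717
tcp [ 0.6146 -0.0936  0.3139] closing yaw -0.026614100184766596 down [ 0.0121 -0.0006 -0.9999] shift [ 0.3404 -0.1239  0.0123] q7 -0.2743858920601717
```

```bash
python3 nudge.py '.085 0 -.04 0 0;.085 0 -.04 0 0;.085 .0 -.04 0 0;.085 .048 0 0 0;.085 .048 0 0 0;.085 .048 0 0 0;.085 .048 0 0 0;.085 .048 0 0 0;.085 .048 0 0 0;.085 .048 0 0 0;.085 0 0 0 0'; python3 - <<'E'
from h import *
f=grab("top");g=grab("side")
np.set_printoptions(linewidth=250)
print("top gray rows172..202 cols 212..282")
G=f["color"].mean(2).round().astype(int)
for v in range(172,204,2): print(v,' '.join('%3d'%a for a in G[v,214:280]))
S_=g["color"].mean(2).round().astype(int)
print("side rows 168..222 cols 228..272")
for v in range(170,222,2): print(v,' '.join('%3d'%a for a in S_[v,226:276]))
E
```

```text
time_s: 53.6
eef_pos: [0.4979, 0.2536, 0.3084]
ee_rot: [-0.002, 0.712, 0.702, 0.003]
wrist_force: [0.0, 0.4, 1.4]
width: 0.085
gripper_force: 0.0
top gray rows172..202 cols 212..282
172  45  45  46  45  43  77  89  89  90  90  90  90  91  80  79  80  78  78  80  69  68  67  67  58  58  57  58  59  59  50  49  51  49  49  58  45  46  47  52  48  48  49  46  47  53  52  49  49  60  57  57  52  51  49  70  72  73  72  73  74  75  76  77  76  80  80
174  47  46  46  46  44  56  53  41  43  43  44  46  53  54  52  55  56  55  63  61  60  83  81  81  80  81  80  80  89  88  88  79  76  74 124  82  79  81  83  84  84  85  85  86  88  86  84 129 140 137 138 138 138 140 117 116 116 118 117 119  87  68  71  72  64  55
176  46  46  47  45  42  88  79  45  44  46  47  46  46  47  46  45  46  44  42  82  72 147 145 143 143 142 144 143 143 144 146  98 143 106  90  75  34  94  67  63  61  60  53  43  43  45  42  35  36  51  58  71  73  79  81  93  93  93  99 102  98  65  66  75  77  70
178  45  46  46  43  51  87  71  43  46  46  46  47  45  46  47  47  46  45  40  59 107 147 143 141 141 142 142 14
[... 8006 characters left out ...]
  91  86  83  99 131 129  98  97  97  96  98 100 114 134 133 111  90  74  77  83  89  88
216 126 126 125 124 124 128 129 128 125 124 120 120 118 114  99  75  73  81 107 119 118 106  90  99  89  85  80  74  71  68  68 100 140 132  97  97  97  97  97 100 112 115  79  50  56  68  83  89  88  86
218 125 125 126 126 124 124 127 130 129 126 124 122 119 117 116 106  80  72  74  98 119 118 101  72  58  65  69  69  68  68  73 107 138 123  98  97  98  98  97  97  98  94  92  93  93  91  90  84  82  77
220 124 124 125 126 125 124 124 126 127 129 127 125 123 119 117 116 107  79  71  77  90 114 121 108  70  55  63  70  70  69  80 116 132 105  98  98  97  99  99 100  97  90  85  83  79  77  79  85  84  78
```

Blank 1 really is tilted by about 20°: its hinge edge is up on rib 0, so its hinge face shows from above at columns 245–249. Blank 2 is flat, with symmetric gaps. I'll regrip blank 1, shift it towards the latch and press it flat.

```bash
python3 nudge.py '.085 -.049 0 0.02 0;.085 -.049 0 0.02 0;.085 -.049 0 0.02 0;.085 -.048 0 0.02 0;.085 0 .038 0 0;.085 0 .038 0 0;.085 0 .038 0 0;.085 0 0 0 0;.085 0 0 0 0'; python3 - <<'E'
from h import *
tool(fw(.0215,0,.049),1.537+np.pi/2)
E
```

```text
time_s: 54.6
eef_pos: [0.6085, 0.0536, 0.2306]
ee_rot: [-0.0, 0.718, 0.696, -0.001]
wrist_force: [0.4, -0.3, 0.2]
width: 0.0852
gripper_force: 0.0
tcp [0.6085 0.0536 0.2306] closing yaw -0.031161628134846478 down [-0.0018 -0.0009 -1.    ] shift [0.0032 0.0055 0.1816] q7 -0.6159429890984705
world turn -0.002634698660050283 tool turn 0.002634698660050283
```

```bash
python3 nudge.py '.085 .0032 .0055 .045 0.0026;.085 0 0 .045 0;.085 0 0 .045 0;.085 0 0 .03 0;.085 0 0 .0165 0;.085 0 0 0 0;.085 0 0 0 0;.04 0 0 0 0;.04 0 0 0 0;.04 0 0 0 0;.04 0 0 0 0'; python3 nudge.py '.04 0 0 -.006 0;.04 .0045 0 0 0;.04 0 0 0 0;.04 0 0 0 0'; python3 - <<'E'
from h import *
s=arm.state()["eef_pos"];print(fx(s),s[2])
E
```

```text
time_s: 55.7
eef_pos: [0.6159, 0.059, 0.0522]
ee_rot: [0.001, 0.718, 0.696, 0.001]
wrist_force: [-0.6, 0.4, 6.3]
width: 0.058
gripper_force: 63.3
time_s: 56.1
eef_pos: [0.6143, 0.0634, 0.0558]
ee_rot: [-0.0, 0.718, 0.696, -0.0]
wrist_force: [-0.5, -0.6, -2.3]
width: 0.0582
gripper_force: 64.8
(np.float64(0.028413055474675052), np.float64(-0.0003670572380980775)) 0.055832762241743786
```

```bash
python3 nudge.py '.04 0 0 .004 0;.04 0 0 0 0;.04 0 0 0 0'; python3 nudge.py '.04 0 0 .003 0;.04 0 0 0 0;.04 0 0 0 0'; python3 nudge.py '.04 0 0 .003 0;.04 0 0 0 0;.04 0 0 0 0'; python3 - <<'E'
from h import *
s=arm.state()["eef_pos"];print(fx(s),s[2])
E
```

```text
time_s: 56.4
eef_pos: [0.6147, 0.0631, 0.0522]
ee_rot: [0.0, 0.718, 0.696, -0.0]
wrist_force: [-1.2, -0.4, 4.6]
width: 0.058
gripper_force: 65.5
time_s: 56.7
eef_pos: [0.6148, 0.0631, 0.0518]
ee_rot: [0.001, 0.718, 0.696, -0.001]
wrist_force: [-6.0, -2.0, 23.3]
width: 0.0583
gripper_force: 67.5
time_s: 57.0
eef_pos: [0.6148, 0.063, 0.0515]
ee_rot: [0.002, 0.718, 0.696, -0.001]
wrist_force: [-11.3, -4.0, 41.4]
width: 0.0581
gripper_force: 69.6
(np.float64(0.028049901924708086), np.float64(-0.0008226584180798201)) 0.0515424286400056
```

```bash
python3 nudge.py '.04 0 0 -.005 0;.075 0 0 0 0;.08 0 0 0 0;.085 0 0 0 0;.085 0 0 -.03 0;.085 0 0 -.05 0;.085 0 0 -.05 0;.085 0 0 -.03 0;.085 0 -.048 0 0;.085 0 -.048 0 0;.085 0 -.02 0 0;.085 0 0 0 0'; python3 nudge.py '.085 .048 0 0 0;.085 .048 0 0 0;.085 .048 0 0 0;.085 .048 0 0 0;.085 0 0 0 0'; cat > nest.py <<'E'
from h import *
def show():
    f=grab("top");G=f["color"].mean(2).round().astype(int)
    for v in(178,180,192,194,196): print(v,' '.join('%3d'%a for a in G[v,230:266]))
    print('u  ',' '.join('%3d'%a for a in range(230,266)))
    print("tcp",arm.state()["eef_pos"],arm.state()["time_s"])
if __name__=="__main__": show()
E
python3 nest.py
```

```text
time_s: 58.2
eef_pos: [0.4944, 0.0663, 0.21]
ee_rot: [-0.001, 0.717, 0.697, -0.002]
wrist_force: [0.6, 0.4, -0.1]
width: 0.0851
gripper_force: 0.0
time_s: 58.7
eef_pos: [0.5051, 0.2691, 0.2119]
ee_rot: [-0.003, 0.715, 0.7, 0.005]
wrist_force: [-0.3, 0.5, 0.1]
width: 0.0855
gripper_force: 0.0
178  44  67  62  86 136  54 128 172 167 165 164 163 162 163 164 165 170 143 129 116  34 176 173 170 168 169 170 170 171 171 172 187  62 136 101  62
180  45  42  59 107 136  40  79 159 156 171 155 152 171 170 169 158 156 109 125 111  45 175 168 165 163 164 164 164 163 163 165 186  65 131  95  63
192  46  43  60 133  78  86 170 167 165 165 164 163 163 162 162 164 144 109 137  36 122 105 100  98  97  93 108 107 108 108 117  59 133 119  63  63
194  47  46  68  88  70 135 175 170 168 169 168 168 167 166 167 170 162 114 130  33 177 171 168 167 167 165 165 164 163 165 182  40 133 119  63  64
196  44  43  51  67  38  48  88  92 112 138 139 128 133 160 146 157 113 127 117  33 175 170 165 167 165 165 165 163 164 165 181  61 137 102  63  64
u   230 231 232 233 234 235 236 237 238 239 240 241 242 243 244 245 246 247 248 249 250 251 252 253 254 255 256 257 258 259 260 261 262 263 264 265
tcp [0.5052 0.2643 0.2111] 58.75
```

Blank 1 now matches blank 2 in brightness and width (columns 236–246.5), with gaps to both ribs, so it is flat. Now shut the cover again.

```bash
python3 nudge.py '0 0 0 -.05 0;0 0 0 -.05 0;0 -.049 0 -.02 0;0 -.049 0 0 0;0 -.049 0 0 0;0 -.049 0 0 0;0 -.049 0 0 0;0 -.049 0 0 0;0 -.049 0 0 0;0 -.049 0 0 0;0 -.049 0 0 0;0 -.03 0 0 0'; python3 nudge.py '0 0 .04 0 0;0 0 .04 0 0;0 0 .02 0 0;0 0 0 0 0;0 0 0 0 0';python3 - <<'E'
from h import *
tool(fw(-.20,0,.21),1.537+np.pi/2)
E
```

```text
time_s: 59.95
eef_pos: [0.4885, -0.2164, 0.329]
ee_rot: [0.0, 0.721, 0.693, -0.001]
wrist_force: [-0.1, 0.4, -0.8]
width: 0.0001
gripper_force: 0.0
time_s: 60.45
eef_pos: [0.5892, -0.214, 0.3287]
ee_rot: [-0.001, 0.719, 0.695, -0.001]
wrist_force: [-0.1, -0.1, -0.2]
width: 0.0002
gripper_force: 0.0
tcp [ 0.5892 -0.214   0.3287] closing yaw -0.03270324498095261 down [-0.0024  0.0003 -1.    ] shift [0.0496 0.0157 0.1187] q7 -0.0505152479125603
world turn -0.0010930818139440746 tool turn 0.0010930818139440746
```

```bash
python3 nudge.py '0 0 .0157 .04 0;0 0 0 .04 0;0 0 0 .038 0;0 0.025 0 0 0;0 .025 0 0 0;0 .025 0 0 0;0 .025 0 0 0;0 .025 0 0 0;0 .025 0 0 0;0 .025 0 0 0;0 .025 0 0 0;0 0 0 0 0'; python3 - <<'E'
from h import *
s=arm.state();print(fx(s["eef_pos"]),s["eef_pos"],s["wrist_force"])
E
```

```text
time_s: 61.65
eef_pos: [0.6106, -0.0101, 0.2122]
ee_rot: [-0.001, 0.716, 0.698, 0.0]
wrist_force: [-0.3, -0.1, -0.1]
width: -0.0001
gripper_force: 0.0
(np.float64(-0.04518140025704217), np.float64(0.0009092664906275388)) [ 0.6106 -0.0101  0.2122] [-0.3451 -0.0573 -0.058 ]
```

```bash
python3 nudge.py '0 .016 0 .008 0;0 .016 0 .01 0;0 .016 0 .016 0;0 .01 0 .01 0;0 .01 0 .012 0;0 0 0 0 0;0 0 0 0 0'; python3 nudge.py '0 0 0 -.03 0;0 0 0 -.04 0;0 0 0 -.03 0;0 .01 -.048 0 0;0 .03 -.04 0 0;0 .045 0 0 0;0 .045 0 0 0;0 .045 0 0 0;0 .045 0 0 0;0 0 0 0 0;0 0 0 0 0;0 0 0 0 0'; cat > lid.py <<'E'
from h import *
f=grab("top");g=grab("side");P=[]
B=lambda fr,roi:[(st[4],c) for st,c in (lambda r:zip(r[2][1:],r[3][1:]+roi[:2]))(cv2.connectedComponentsWithStats(cv2.inRange(fr["color"][roi[1]:roi[1]+roi[3],roi[0]:roi[0]+roi[2]].max(2),0,75))) if 2<st[4]<30]
t=B(f,np.array((234,176,40,16)));s=B(g,np.array((240,178,26,36)))
print("top",[(a,c.round(2)) for a,c in t],"side",[(a,c.round(2)) for a,c in s])
if len(t)==len(s):
    for (a,c),(b,d) in zip(sorted(t,key=lambda q:q[1][0]),sorted(s,key=lambda q:q[1][0])):
        X=tri(f,c,g,d);print(np.round(fx(X),4),X[2].round(4))
print(arm.state()["eef_pos"],arm.state()["time_s"])
E
python3 lid.py
```

```text
time_s: 62.35
eef_pos: [0.6139, 0.0542, 0.1556]
ee_rot: [-0.0, 0.718, 0.696, -0.0]
wrist_force: [-0.2, 0.5, -0.2]
width: -0.0002
gripper_force: 0.0
time_s: 63.55
eef_pos: [0.5334, 0.2755, 0.2557]
ee_rot: [0.001, 0.719, 0.695, -0.001]
wrist_force: [0.8, -0.3, -0.8]
width: -0.0002
gripper_force: 0.0
top [(np.int32(8), array([239.88, 184.12])), (np.int32(9), array([255., 185.])), (np.int32(8), array([270.12, 185.88]))] side [(np.int32(4), array([247.  , 187.25])), (np.int32(6), array([254. , 197.5])), (np.int32(5), array([261.8, 208.4]))]
[ 0.0209 -0.0011] 0.0554
[-0.0211 -0.0005] 0.0562
[-0.0631 -0.0006] 0.0557
[0.5334 0.275  0.2557] 63.65
```

The cover is now level: all bush tops are at 55–56 mm. Find the knob again.

```bash
cat > knob.py <<'E'
from h import *
def knob(x,z):
    f=grab("top");g=grab("side");o=[]
    for fr,t in((f,45),(g,70)):
        p=proj(fr,fw(x,0,z)).astype(int)-8;m=cv2.inRange(fr["color"][p[1]:p[1]+16,p[0]:p[0]+16].max(2),0,t)
        n,l,st,c=cv2.connectedComponentsWithStats(m);i=1+np.argmax(st[1:,4]);o.append(c[i]+p);print(st[i],o[-1].round(1))
    X=tri(f,o[0],g,o[1]);print("knob",np.round(fx(X),4),X[2].round(4),"res",(proj(f,X)-o[0]).round(2),(proj(g,X)-o[1]).round(2));return X
if __name__=="__main__":
    import sys
    knob(float(sys.argv[1]),float(sys.argv[2]))
E
python3 knob.py .158 .146; python3 -c "
from h import *
tool(fw(.158,0,.23),1.537+np.pi/2)"
```

```text
[ 9  4  7  9 62] [188.  176.9]
[ 6  6 10  8 51] [224.5 134.7]
knob [ 0.1476 -0.0009] 0.1481 res [ 0.06 -0.16] [-0.18  0.03]
tcp [0.5333 0.2756 0.2557] closing yaw -0.033673642372135576 down [ 0.0001 -0.001  -1.    ] shift [-0.0797  0.0878  0.0258] q7 -0.9493349764867522
world turn -0.00012268442276130997 tool turn 0.00012268442276130997
```

```bash
python3 nudge.py '.06 -.045 0 0 0;.06 -.045 0 0 0;.06 0 .044 0 0;.06 0 .044 0 0;.06 0 0 .03 0;.06 0 0 0 0;.06 0 0 0 0'; python3 - <<'E'
from h import *
from k import ik,fk
tool(fw(.1476,-.0005,.1511),1.537+np.pi/2)
q=ik((147.6,148.1),(1.0,1.8));print(q[0],np.degrees(q[1]),fk(*q))
E
python3 lev.py
```

```text
time_s: 64.45
eef_pos: [0.617, 0.184, 0.2252]
ee_rot: [-0.001, 0.718, 0.696, -0.001]
wrist_force: [1.1, -0.4, 0.9]
width: 0.0599
gripper_force: 0.0
tcp [0.617  0.184  0.2252] closing yaw -0.031164296091764163 down [-0.0026 -0.0008 -1.    ] shift [-0.0014  0.0018  0.0741] q7 -0.7719512244386324
world turn -0.0026320307031326706 tool turn 0.0026320307031326706
0.9679876321934655 102.3293860026442 (array([123.1088, 113.9799]), array([147.6, 148.1]))
side 64 ends [array([219.3387, 135.8625]), array([224.5123, 148.6041])] in plane y_f=0: [array([184.5, 116.4]), array([154.2,  91.4])]
top none
[0.6175 0.1853 0.2268] (np.float64(0.15031979357324446), np.float64(0.000566462652011987)) [-0.0041  0.3608  0.3673] 64.55
```

```bash
python3 nudge.py '.06 -.0018 0 .03 0;.06 0 0 .03 0;.06 0 0 .0145 0;.06 0 0 0 0;.06 0 0 0 0;0 0 0 0 0;0 0 0 0 0;0 0 0 0 0;0 0 0 0 0;0 0 0 0 0'; python3 - <<'E'
from h import *
s=arm.state();print(fx(s["eef_pos"]),s["eef_pos"][2],s["wrist_force"],s["width"])
E
```

```text
time_s: 65.55
eef_pos: [0.6192, 0.1836, 0.1524]
ee_rot: [0.001, 0.718, 0.696, 0.001]
wrist_force: [1.1, 1.4, 4.9]
width: 0.0226
gripper_force: 60.0
(np.float64(0.14871689304494806), np.float64(-0.0011463025027785157)) 0.15244384018317664 [1.0676 1.4208 4.9089] 0.02259790352172517
```

```bash
python3 nudge.py '0 -.012 0 0 0;0 -.012 0 0 0;0 -.014 0 .0022 0;0 -.014 0 .0023 0;0 -.013 0 .0053 0;0 -.013 0 .0053 0;0 -.01 0 .007 0;0 -.01 0 .007 0;0 0 0 0 0;0 0 0 0 0'; python3 knob.py .05 .119; python3 lev.py
```

```text
time_s: 66.55
eef_pos: [0.6158, 0.0874, 0.1218]
ee_rot: [-0.001, 0.718, 0.696, 0.003]
wrist_force: [3.8, 6.0, -2.1]
width: 0.0224
gripper_force: 59.0
[  0   0  16  16 256] [226.5 179.5]
[  0   0  16  16 181] [239.  162.5]
knob [0.0518 0.0004] 0.1259 res [-0.35  0.88] [ 1.05 -0.21]
side 25 ends [array([226.6288, 148.8545]), array([228.268, 155.938])] in plane y_f=0: [array([138.3, 103.5]), array([130.9,  82. ])]
top 110 ends [array([183.2654, 176.6949]), array([199.177 , 183.5915])] in plane y_f=0: [(np.float64(0.16383763466282866), np.float64(-0.003004070842346778)), (np.float64(0.12095178512784004), np.float64(0.012947319904433345))]
[0.6158 0.0875 0.1219] (np.float64(0.052538339340037744), np.float64(-0.0010487315098747592)) [ 3.175   5.4188 -3.2411] 66.75
```

```bash
python3 nudge.py '0 -.009 0 .003 0;0 -.009 0 .003 0;0 0 0 0 0;0 0 0 0 0'; python3 lev.py; python3 nudge.py '0 -.002 0 .006 0;0 -.002 0 .006 0;0 0 0 0 0;0 0 0 0 0';python3 lev.py
```

```text
time_s: 67.15
eef_pos: [0.6152, 0.0699, 0.1161]
ee_rot: [-0.001, 0.718, 0.696, 0.003]
wrist_force: [2.9, 6.3, -1.1]
width: 0.0232
gripper_force: 58.9
side 25 ends [array([229.8652, 154.8379]), array([231.0527, 161.1774])] in plane y_f=0: [array([118.3,  96.9]), array([113.6,  76. ])]
top 34 ends [array([201.5662, 176.1961]), array([205.4538, 184.7948])] in plane y_f=0: [(np.float64(0.11609674371511122), np.float64(-0.006724485747350916)), (np.float64(0.10438563638738682), np.float64(0.015254566398489166))]
[0.6153 0.0699 0.1162] (np.float64(0.03500469665480371), np.float64(-0.0010703302233258838)) [ 2.871   5.1872 -1.4885] 67.25
time_s: 67.65
eef_pos: [0.615, 0.0631, 0.1041]
ee_rot: [0.0, 0.718, 0.696, 0.001]
wrist_force: [3.6, 3.8, 1.0]
width: 0.0226
gripper_force: 58.9
side 5 ends [array([228., 146.]), array([228., 150.])] in plane y_f=0: [array([126.2, 124.1]), array([128.9, 106.8])]
top 51 ends [array([203.3959, 175.1204]), array([205.3516, 184.9299])] in plane y_f=0: [(np.float64(0.11151929512126148), np.float64(-0.009786875251390293)), (np.float64(0.10462706482443854), np.float64(0.015620598438236403))]
[0.615  0.0632 0.1043] (np.float64(0.028261451838622016), np.float64(-0.0010100406741661132)) [3.6855 2.9144 0.8293] 67.75
```

```bash
python3 nudge.py '0 0 0 .006 0;0 0 0 .004 0;0 0 0 0 0;0 0 0 0 0'; python3 nudge.py '0 .003 0 .001 0;0 .003 0 0 0;0 0 0 0 0;0 0 0 0 0';  python3 -c "
from h import *
s=arm.state();print(fx(s['eef_pos']))"
```

```text
time_s: 68.15
eef_pos: [0.6147, 0.0597, 0.0937]
ee_rot: [0.001, 0.719, 0.695, -0.002]
wrist_force: [4.0, -3.0, 4.1]
width: 0.0228
gripper_force: 60.3
time_s: 68.55
eef_pos: [0.6148, 0.0648, 0.0926]
ee_rot: [0.002, 0.719, 0.695, -0.002]
wrist_force: [4.8, -4.0, 2.0]
width: 0.0226
gripper_force: 60.1
(np.float64(0.029843024359477822), np.float64(-0.0007801512597498334))
```

```bash
python3 nudge.py '0 .003 0 .002 0;0 0 0 0 0;0 0 0 0 0'; python3 nudge.py '0 .003 0 .001 0;0 0 0 0 0;0 0 0 0 0'; python3 nudge.py '0 .002 0 .001 0;0 0 0 0 0;0 0 0 0 0'; python3 -c "
from h import *
s=arm.state();print(fx(s['eef_pos']))"; python3 lev.py
```

```text
time_s: 68.85
eef_pos: [0.6148, 0.0673, 0.0904]
ee_rot: [0.002, 0.719, 0.695, -0.003]
wrist_force: [4.9, -4.3, 1.9]
width: 0.0229
gripper_force: 60.1
time_s: 69.15
eef_pos: [0.6149, 0.0678, 0.0901]
ee_rot: [0.003, 0.719, 0.695, -0.004]
wrist_force: [3.2, -8.8, 7.1]
width: 0.0224
gripper_force: 60.9
time_s: 69.45
eef_pos: [0.615, 0.0679, 0.0899]
ee_rot: [0.004, 0.72, 0.694, -0.006]
wrist_force: [1.2, -11.1, 13.6]
width: 0.0225
gripper_force: 61.6
(np.float64(0.03292897947064882), np.float64(-0.0008735795880177044))
side 110 ends [array([223.1435, 135.8314]), array([226.2585, 156.9619])] in plane y_f=0: [array([154.9, 139.1]), array([147.1,  64.1])]
top 130 ends [array([182.3758, 177.1454]), array([199.6585, 182.1737])] in plane y_f=0: [(np.float64(0.16607608700754822), np.float64(-0.0017042990914409469)), (np.float64(0.11996137316568693), np.float64(0.009178694446811832))]
[0.615  0.0679 0.0899] (np.float64(0.032951959145210485), np.float64(-0.0008562591580959461)) [  1.2151 -11.6532  15.3794] 69.55
```

```bash
python3 nudge.py '0 -.003 0 -.002 0;.04 0 0 0 0;.05 0 0 0 0;.055 0 0 0 0;.055 0 0 -.03 0;.055 0 0 -.04 0;.055 0 0 -.04 0;.055 0 -.045 -.03 0;.055 0.01 -.045 0 0;.055 .04 -.01 0 0;.055 .045 0 0 0;0 .045 0 0 0'; python3 nudge.py '0 .045 0 0 0;0 .03 0 0 0;0 0 0 0 0;0 0 0 0 0'; python3 knob.py .04 .088; python3 lid.py; python3 lev.py
```

```text
time_s: 70.75
eef_pos: [0.5205, 0.2175, 0.2285]
ee_rot: [0.0, 0.718, 0.696, -0.001]
wrist_force: [0.8, 0.4, -0.5]
width: 0.0417
gripper_force: 0.0
time_s: 71.15
eef_pos: [0.5232, 0.2923, 0.2281]
ee_rot: [-0.0, 0.717, 0.697, -0.001]
wrist_force: [0.3, -0.3, 0.4]
width: 0.0001
gripper_force: 0.0
[ 5  4  7  9 49] [232.1 182.3]
[  0   0  15  13 110] [241.  173.2]
knob [0.0393 0.0029] 0.0974 res [-0.27  0.66] [ 0.8  -0.15]
top [(np.int32(14), array([234.43, 182.07])), (np.int32(9), array([239.89, 184.33])), (np.int32(9), array([255., 185.])), (np.int32(8), array([270.12, 185.88]))] side [(np.int32(5), array([242., 178.])), (np.int32(4), array([247.  , 187.25])), (np.int32(6), array([254. , 197.5])), (np.int32(5), array([261.8, 208.4]))]
[0.0351 0.001 ] 0.0818
[ 0.0207 -0.0007] 0.0557
[-0.0211 -0.0005] 0.0562
[-0.0631 -0.0006] 0.0557
[0.5247 0.2897 0.2284] 71.35
side 140 ends [array([222.6422, 135.8424]), array([228.0755, 157.9815])] in plane y_f=0: [array([158.7, 136.1]), array([133.8,  71.3])]
top 131 ends [array([182.359 , 177.2815]), array([199.532 , 182.1067])] in plane y_f=0: [(np.float64(0.1660929735521219), np.float64(-0.001344867632002374)), (np.float64(0.12030370469838049), np.float64(0.009020291506778426))]
[0.5249 0.2902 0.2287] (np.float64(0.2521003145292103), np.float64(0.09670195176220858)) [ 0.4602 -0.584   0.1572] 71.45
```

The loop is hooked: bar against keeper and cover, knob at about (39, 88) mm as expected, lever at about 1.1. Now push the lever over.

```bash
python3 nudge.py '0 -.047 0 0 0;0 -.047 0 0 0;0 -.046 0 0 0;0 0 .045 0 0;0 0 .045 0 0;0 0 .003 0 0;0 0 0 0 0;0 0 0 0 0'; python3 -c "
from h import *
tool(fw(.112,0,.140),1.537+np.pi/2)
g=grab('side');r=g['color'][165:185,232:256].max(2);m=cv2.inRange(r,0,52);print(cv2.connectedComponentsWithStats(m)[2:4])"
```

```text
time_s: 72.25
eef_pos: [0.612, 0.1491, 0.2287]
ee_rot: [-0.0, 0.718, 0.696, -0.001]
wrist_force: [-0.1, -0.3, 0.4]
width: -0.0
gripper_force: 0.0
tcp [0.612  0.1491 0.2287] closing yaw -0.030494413139794344 down [-0.0016 -0.0003 -1.    ] shift [-0.002   0.005   0.0887] q7 -0.7328661727932289
world turn -0.00330191365510224 tool turn 0.00330191365510224
(array([[  0,   0,  24,  20, 438],
       [  7,   7,   9,   7,  42]], dtype=int32), array([[11.5411,  9.4772],
       [11.0714,  9.7381]]))
```

Side knob at (243.1,174.7) against the predicted (242.9,175.1), so it is seated. Push the lever.

```bash
python3 nudge.py '0 -.002 .005 .045 .003;0 0 0 .043 0;0 0 0 0 0;0 .011 0 0 0;0 .011 0 .001 0;0 .012 0 .004 0;0 .0095 0 .006 0;0 .0095 0 .006 0;0 .0075 0 .008 0;0 .0075 0 .008 0;0 0 0 0 0'; python3 -c "
from h import *
s=arm.state();print(fx(s['eef_pos']))"; python3 lev.py
```

```text
time_s: 73.4
eef_pos: [0.6195, 0.2163, 0.1064]
ee_rot: [-0.001, 0.718, 0.696, -0.001]
wrist_force: [0.4, -0.3, -0.2]
width: -0.0001
gripper_force: 0.0
(np.float64(0.18145049597606164), np.float64(-0.00033044633129610885))
side 76 ends [array([218.9   , 145.4258]), array([226.4914, 157.3245])] in plane y_f=0: [array([196.9,  69.4]), array([145.5,  63.9])]
top none
[0.6194 0.2147 0.1067] (np.float64(0.17985089061244391), np.float64(-0.0002423195589345209)) [-0.4638  0.7475 -0.1158] 73.5
```

```bash
python3 nudge.py '0 .005 0 .01 0;0 .005 0 .01 0;0 .002 0 .007 0;0 .002 0 .006 0;0 0 0 0 0'; python3 nudge.py '0 0 0 .003 0;0 0 0 .003 0;0 0 0 0 0'; python3 -c "
from h import *
s=arm.state();print(fx(s['eef_pos']))"
```

```text
time_s: 74.0
eef_pos: [0.6201, 0.2291, 0.0735]
ee_rot: [-0.001, 0.719, 0.695, -0.001]
wrist_force: [-0.5, -0.0, 0.1]
width: -0.0
gripper_force: 0.0
time_s: 74.3
eef_pos: [0.6212, 0.2293, 0.0719]
ee_rot: [0.001, 0.719, 0.695, -0.0]
wrist_force: [-4.1, -2.2, 15.8]
width: -0.0
gripper_force: 8.3
(np.float64(0.19442349068887577), np.float64(-0.0015409435826087337))
```

```bash
python3 nudge.py '0 0 0 .002 0;0 0 0 0 0;0 0 0 -.01 0;0 0 0 -.05 0;0 0 0 -.05 0;0 0 0 -.05 0;0 0 -.048 0 0;0 0 -.048 0 0;0 .04 -.02 0 0;0 .04 0 0 0;0 0 0 0 0;0 0 0 0 0'; python3 lev.py; python3 lid.py; python3 - <<'E'
from h import *
import k
f=grab("top");g=grab("side")
# predicted at shut: pin at alpha=-.576, bar at keeper
pin=k.A+20*k.u(-.576);bar=np.array([66,54.]);d=bar-pin;ga=np.arctan2(d[1],d[0]);kn=bar+42*k.u(ga-np.radians(48));tip=k.A+107*k.u(.087)
print("pin",pin,"len",np.hypot(*d),"knob pred",kn,"tip pred",tip)
for n,q in(("knob",kn),("tip",tip)): print(n,proj(f,fw(q[0]/1e3,0,q[1]/1e3)).round(1),proj(g,fw(q[0]/1e3,0,q[1]/1e3)).round(1))
for nm,fr,roi,t in(("side",g,(228,160,30,26),52),("top",f,(222,170,20,22),42)):
    u,v,w,h=roi;m=cv2.inRange(fr["color"][v:v+h,u:u+w].max(2),0,t)
    n,l,st,c=cv2.connectedComponentsWithStats(m);print(nm,[(st[i,4],(c[i]+[u,v]).round(1)) for i in range(1,n) if st[i,4]>6])
E
```

```text
time_s: 75.5
eef_pos: [0.5076, 0.3138, 0.2272]
ee_rot: [0.0, 0.718, 0.696, 0.0]
wrist_force: [0.2, -1.4, -0.7]
width: 0.0001
gripper_force: 0.0
side 110 ends [array([215.2136, 144.8541]), array([225.552 , 159.9891])] in plane y_f=0: [array([228.5,  46.4]), array([155.1,  44.8])]
top 179 ends [array([167.8682, 181.2488]), array([192.1365, 182.6707])] in plane y_f=0: [(np.float64(0.20322782446225815), np.float64(0.0109810776416083)), (np.float64(0.13948441458405778), np.float64(0.011476134807304014))]
[0.5083 0.3113 0.2266] (np.float64(0.2725489999281194), np.float64(0.11403169863142759)) [-0.1363 -0.2187 -0.3584] 75.6
top [(np.int32(9), array([239.89, 184.33])), (np.int32(9), array([255., 185.])), (np.int32(9), array([270., 186.]))] side [(np.int32(4), array([247.  , 187.25])), (np.int32(6), array([254. , 197.5])), (np.int32(5), array([261.8, 208.4]))]
[ 0.0207 -0.0007] 0.0557
[-0.0211 -0.0005] 0.0562
[-0.0629 -0.0005] 0.0555
[0.5084 0.3109 0.2265] 75.7
pin [136.773   25.1065] len 76.44373653751927 knob pred [51.7785 93.519 ] tip pred [226.5953  45.2973]
knob [227.5 181.9] [240.7 170.7]
tip [167.5 181.1] [215.5 145.5]
side [(np.int32(45), array([241. , 170.7]))]
top [(np.int32(54), array([227.4, 181.1])), (np.int32(7), array([240. , 184.3]))]
```

```bash
python3 -c "
from bench import arm
print(arm.job_done())"
```

```text
the job is handed in; nothing more can be done
None
```

The drilling fixture is ready and the job is handed in: the file is in the tray, both blanks on the bench are seated notch up, the cover is level with the loop hooked and the lever is fully home. The first blank had tilted onto a rib and propped the cover, so I unhooked the loop, reopened the cover and reseated it before latching.

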